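# Pass an engraved copper plate through the dust lock

## Robot

A 6-joint arm with a two-finger parallel gripper is mounted at the origin on the work surface. World frame = base frame: x ahead of the robot, y to its left, z up, the work surface at z = 0. Lengths are in m, angles in rad, forces in N, time in s.
With the tool pointing down it reaches from about 0.3 to 0.875 m from the base axis. Payload 6.4 kg.
Tool frame: the origin (TCP) lies at the very end of the fingers, on their centre line; the grasp point (between the pads) lies 19 mm behind it; z points along the fingers, x is the direction in which the jaws open and shut, and the axes are right-handed (so a half turn about z gives the same grasp; the last joint's range is limited). The gripper opens to 85 mm and grips with 20 to 120 N. Pads are 22 mm wide; open, the fingers measure 114 mm over their backs; the gripper's body (76 mm by 85 mm) begins 54 mm behind the grasp point. The pads swing forward as they close: fully open they stand 13 mm farther back than shut.
Start: joints at [-1.377, 0.181, 1.607, -0, 1.354, -0.206], TCP at [0.224, -0.53, 0.231] pointing down, gripper open.
Joint ranges: [-2.99, 2.99], [-0.89, 2.07], [0.3, 2.58], [-1.14, 4.28], [0, 2.63], [-3.12, 3.12]. Speed limits (rad/s): [2.57, 2.57, 3.01, 3.14, 3.14, 3.14].

## Interface

Orientations are given as a unit quaternion [x, y, z, w].
In Python, from rig import bot, vision, order gives the robot as it stands.
- The arm moves only by the tool drive_tool, never from a script. Its argument "commands" is a list of rows, each a list of 6 numbers: the shift along the tool's x, y, z normalised to -1 to 1, where 1 is 10 cm, then the turn, a rotation vector about the tool's x, y, z normalised to -1 to 1, where 1 is 90 degrees. A call has 1 to 10 rows; each row is the pose to reach, as a shift and turn from the pose measured when the call began, along the tool's axes at that moment; what a row does not reach only later rows make up. A row lasts 1/8 s, in which the tool goes at most 62.5 mm and 10.7 degrees, less where a joint would pass 70% of its speed; a pose out of reach is approached as far as the arm can. A call with a number of a shift or a turn outside -1 to 1 is refused whole. A call with a gripper value outside its range is refused whole. "hand" is the opening, from -1 (shut) to 1 (fully open), set as the call begins (left out, the last holds). The fingers move at their own pace and stop on an object; the grip force is fixed at half the most. Time passes only in rows, so rows that repeat a pose let the fingers close. It gives the time, the measured TCP pose, the force and the opening at its end, in the units of the state.
- bot.sense(): the state, without advancing time (a new reading comes with each control period).
- vision.grab_frame(name): name is "side" or "top"; returns a dict with "frame" (420x560x3 uint8, red, green, blue), "range_z" (420x560 float32, m along the optical axis (not along the pixel's ray), 0 where there is no reading), "camera_matrix" (3x3 intrinsics, pixels), "R" (3x3) and "t" (3): a world point X has camera coordinates R X + t. Camera axes: x right, y down, z forward; pixel columns grow to the right and rows downward; lengths in m; the calibration is good to about 2 mm. A picture is of the moment at which its call begins.
- order.hand_in(): hands the job in, once; it reports no verdict.
The state is a dict: "time": time; "joint_pos": joint angles; "dq": joint speeds; "effort": joint torques, N m; "eef_pos": TCP position; "eef_rot": TCP orientation; "contact_force": force on the tool from outside, world axes, zero at the start; "torque": the same for the moment, N m; "gripper_width": opening from 0.0 (shut) to 1.0 (fully open).
Only numpy, scipy, OpenCV 4.12 (cv2) and the standard library are available. Lean on these libraries where they do the work, as an engineer would, in place of code of your own. Each camera call takes 0.05 s, during which the arm holds its last target.

## Task

Pass the copper plate through the dust lock to the clean printing side: carry its carrier level, set it down (do not drop it) squarely on the white mark on the chamber floor with its handle towards the blue outer door, and let go. Slide the blue outer door fully shut, and only then slide the green inner door fully open so that the printer can take the plate; leave the plate in the chamber, never have both doors open at once, and do not disturb the steel-plate carrier or the other things on the bench.

Things in the scene. Friction and masses are not known exactly. Their poses are not given: they have to be found in the camera images.
- hatch: Dust lock fixed to the bench, grey and aluminium, yaw within 7 degrees. Origin: bench level, chamber centre; +x to the clean side (away from the robot), +y left. Chamber inside: x -79 to +85, y -76 to +76 mm, floor 6 mm above bench. Outer door track runs right to y = -267; a clear screen 125 mm high at x = +85 runs left to y = +216. All hatch values below are in this frame, mm.
- sill (a point): Middle of the top of the hatch front sill (x -87 to -79, 41 mm high). The front opening, 150 mm wide in y, lies in a plane sloping 30 degrees from horizontal, from z = 45 over the sill (x = -85) up to the roof edge. A gripper must reach in tilted about 30 degrees, fingers forward and down, square to the slope.
- roof_edge (a point): Middle of the front edge of the hatch roof, x = +5, z = 97: upper end of the sloping opening. The flat roof, z 94 to 100, covers x +5 to +85; on it stands a white air filter box, x +15 to +70, up to z = 148, y -241 to +59, which leaves no room for an upright gripper.
- place (a point): Inside the chamber, at x = -15, y = 0, z = 44: where the grip point of the copper carrier should be once it stands on the chamber floor, squarely on the white mark (110 x 80 mm, centred at x = +15). With the grip point between x = -33 and +3 both doors run clear of the carrier; its bottom must pass over the sill on the way in.
- outer_door (a joint): Blue outer door, a 166 mm wide, 5 mm thick panel sliding sideways on the sloping front. 0 = shut, 0.17 = fully open (end stops); grows as it slides towards the hatch's -y. Starts open (0.15 to 0.17). Slides with about 2 N and stays where it is left.
- outer_grip (a point): Black grip on the middle of the outer door, a block square to the slope: 14 mm wide along hatch y, 36 mm up the slope, 5 to 49 mm above the slope plane. This point is on its centre line, 33 mm above that plane; its z axis points out of the slope (30 degrees from vertical, towards the robot). It moves with the door along hatch y; at y = 0 when shut.
- inner_door (a joint): Green inner door, an upright panel 166 mm wide at hatch x = +91, sliding sideways. 0 = shut, 0.17 = fully open (end stops); grows as it slides towards the hatch's -y. Starts shut. Slides with about 2 N and stays where it is left.
- inner_grip (a point): Black upright grip on top of the inner door: 14 mm wide along the hatch's y, 22 mm in x, from z = 122 to z = 202 (filter box top z = 148). This point lies on its centre line at z = 180; it moves with the door along the hatch's y.
- copper_grip (a point): Handle point of the carrier with the COPPER plate: grey base 100 x 70 x 6 mm, plate on its front (top 9, front lip 12), upright wooden handle 30 (x) x 14 (y) mm, 6 to 54 above the underside. Point: mid-handle, 38 above the underside, 30 behind the base centre. x axis: handle to plate. 0.18 to 0.33 kg. Starts flat left of the hatch, handle towards the robot, in one of two places.
- steelplate_grip (a point): Same point on an identical carrier that holds a dark STEEL plate; it stands in the other of the two places and stays there.
- graver_a: Bystander: graver lying at the right, 105 mm long, 28 mm high, mushroom-shaped brown wooden handle; origin under its middle.
- graver_b: Bystander: another graver lying on the clean side, 105 mm long, darker handle; origin under its middle.
- ink_tin: Bystander: ink tin, 72 mm across, 60 mm high, green label, on the clean side; origin under its centre.
- jar: Bystander: amber jar, 56 mm across, 80 mm high, on the clean side; origin under its centre.
- mug: Bystander: white mug, 80 mm across, 90 mm high, at the right; origin under its centre.
- brayer: Bystander: ink roller lying on the clean side, black roller 36 x 80 mm, about 155 mm long with its handle; origin on the bench under the roller's centre.
- copper: The copper-plate carrier as a whole (see copper_grip); origin at the centre of its underside, x axis from handle to plate.
Mind the look-alikes: they are no part of the job. What is shaped like the copper but pink or red is not meant.

How it is judged:
On the way, in this order (a step that is already met when the one before it is completed fails the run):
1. the copper carrier has been lowered to the chamber floor while still in the fingers, outer door open (x of copper_grip in the frame of hatch between -0.033 and 0.003 m and y of copper_grip in the frame of hatch between -0.03 and 0.03 m and z of copper_grip in the frame of hatch between 0.036 and 0.05 m and contact force between the fingers and copper above 0.5 N and value of joint outer_door above 0.1 m and value of joint inner_door below 0.01 m), for 0.02 s.
2. the outer door is shut with the released copper carrier in the chamber and the inner door still shut (x of copper_grip in the frame of hatch between -0.033 and 0.003 m and y of copper_grip in the frame of hatch between -0.03 and 0.03 m and z of copper_grip in the frame of hatch between 0.036 and 0.05 m and angle between copper_grip's own z axis and vertical below 0.1 rad and value of joint each of outer_door, inner_door below 0.01 m and contact force between the fingers and copper below 0.1 N), for 0.2 s.
At the end, for the whole second after the job is handed in: Copper carrier at rest flat on the chamber floor (within 0.1 rad), handle to the outer door, within 0.35 rad of square, grip point in hatch frame x -33 to 3, y within 30, z 36 to 50 mm; outer door shut (under 10 mm); inner door open over 145 of 170 mm (x of copper_grip in the frame of hatch between -0.033 and 0.003 m and y of copper_grip in the frame of hatch between -0.03 and 0.03 m and z of copper_grip in the frame of hatch between 0.036 and 0.05 m and angle between copper_grip's own z axis and vertical below 0.1 rad and value of joint outer_door below 0.01 m and value of joint inner_door above 0.145 m and linear speed of copper below 0.02 m/s and angle between the x axis of copper_grip and the x axis of hatch, either way round below 0.35 rad); the robot touches nothing.
It fails at once if both doors open at once (each more than 15 mm) (value of joint each of outer_door, inner_door above 0.015 m).
It fails at once if the copper carrier tipped more than 0.5 rad (angle between copper_grip's own z axis and vertical above 0.5 rad).
It fails at once if the steel-plate carrier or another bystander moved more than 30 mm (distance of any of steelplate_grip, graver_a, graver_b, ink_tin, jar, mug, brayer from where it was at the start of the episode above 0.03 m).
It also fails if it takes over 61 s, if anything falls off the work surface, if the arm or the gripper's body presses on something with over 40 N, if the wrist force passes 120 N, or if a joint passes its speed limit or range.

## Working session

There is one attempt and no reset: what is moved stays moved. The work goes in short steps, Python scripts to look and compute and a tool call to move; the robot and the scene stay as the last step left them, time stands still between calls to the robot, and variables do not carry over. Pictures are saved under pics/ and viewed, and the job is handed in when it is done.

Besides the shell and the picture viewer there is one more tool, called after "Emit:" by a JSON object that holds its "fn" and its "kwargs", one argument or row to a line. drive_tool: Moves the arm, as the interface text tells. Scaled input: -1 to 1 covers 10 cm each way for a shift and 90 degrees each way for a turn. Its arguments: {"type":"object","properties":{"commands":{"type":"array","items":{"type":"array","items":{"type":"number"}}},"hand":{"type":"number"}},"required":["commands"]}

```bash
ls; mkdir -p pics; python3 - <<'E'
from rig import bot, vision, order
import cv2,numpy as np,pickle
print(bot.sense())
for n in("side","top"):
    f=vision.grab_frame(n); pickle.dump(f,open(f"{n}0.pkl","wb"))
    cv2.imwrite(f"pics/{n}0.png",cv2.resize(f["frame"][:,:,::-1],(800,600),interpolation=cv2.INTER_CUBIC))
    print(n,f["camera_matrix"],f["R"],f["t"])
E
```

```text
pics
{'time': 0.0, 'joint_pos': array([-1.37729574e+00,  1.81506456e-01,  1.60798659e+00,  5.25087624e-06,
        1.35378067e+00, -2.06312093e-01]), 'dq': array([ 0.00131594,  0.00031641,  0.00129768, -0.00122704,  0.00040226,
        0.00223261]), 'effort': array([-2.64523887e-04, -4.44869757e+01, -3.51340270e+01, -3.31114725e-04,
        9.01414751e-03,  1.73453878e-05]), 'eef_pos': array([ 0.22372295, -0.52911322,  0.23041394]), 'eef_rot': array([ 8.33439792e-01, -5.52609633e-01, -5.88701451e-04, -5.99940948e-04]), 'contact_force': array([ 1.02973462, -0.21376657, -0.01849521]), 'torque': array([ 0.02374991, -0.03240459, -0.04475895]), 'gripper_width': 0.9978195393064625}
side [[390.99583801   0.         279.17207355]
 [  0.         390.99583801 206.38982522]
 [  0.           0.           1.        ]] [[ 0.990295   -0.13890968  0.00446358]
 [-0.06833657 -0.51463871 -0.85467954]
 [ 0.12102039  0.84607984 -0.51913675]] [-0.5416204   0.13901715  1.1285061 ]
top [[394.27433062   0.         275.61216309]
 [  0.         394.27433062 215.46203143]
 [  0.           0.           1.        ]] [[-0.01438055 -0.99962835  0.0231593 ]
 [-0.99729561  0.01266977 -0.07239434]
 [ 0.07207401 -0.02413774 -0.99710717]] [-0.01932274  0.55010024  1.24605126]
```

View pics/side0.png

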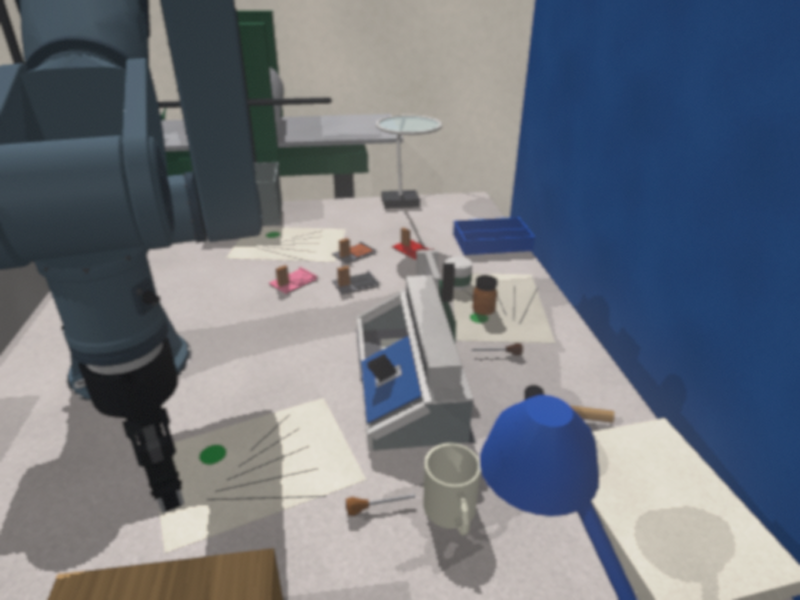

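View pics/top0.png

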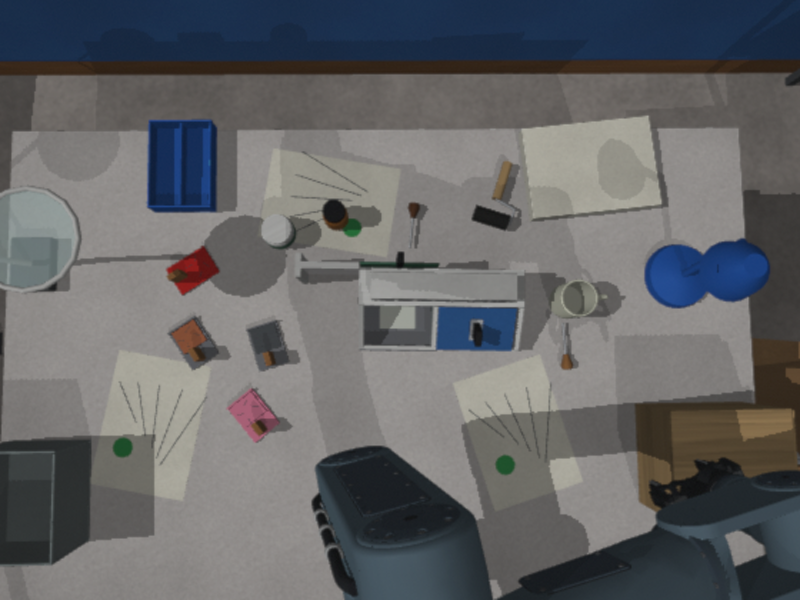

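```bash
python3 - <<'E'
import cv2,numpy as np,pickle
f=pickle.load(open("top0.pkl","rb"))["frame"][:,:,::-1]
cv2.imwrite("pics/c1.png",cv2.resize(f[165:320,105:220],None,fx=5,fy=5,interpolation=cv2.INTER_CUBIC)[:600])
cv2.imwrite("pics/c2.png",cv2.resize(f[170:255,200:370],None,fx=4.7,fy=4.7,interpolation=cv2.INTER_CUBIC))
E
```

```text
(no output)
```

View pics/c1.png

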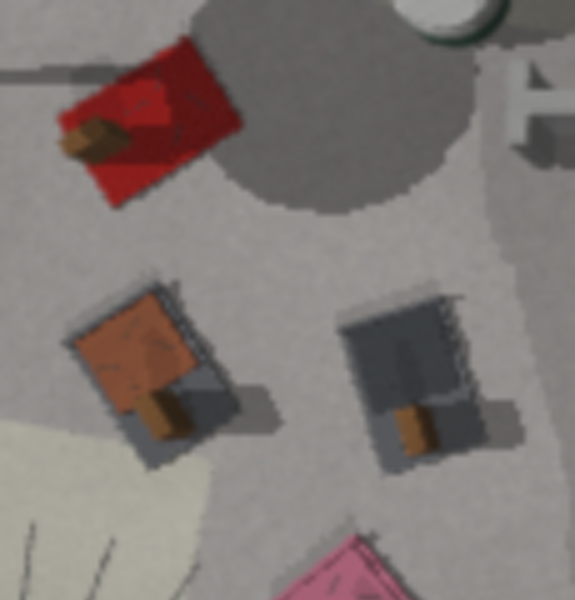

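View pics/c2.png

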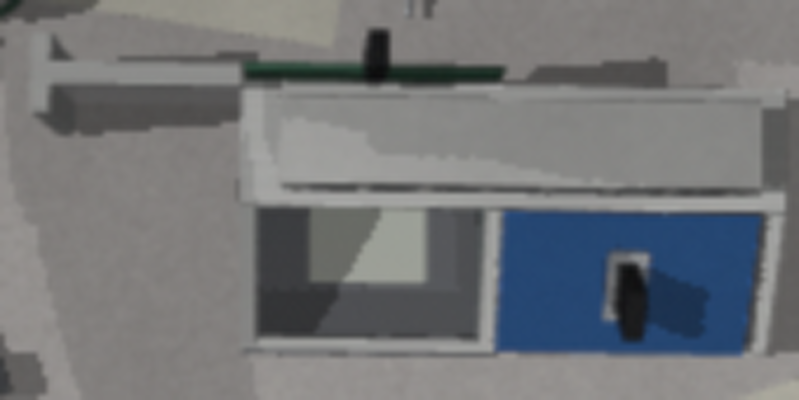

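```bash
cat >h.py <<'E'
import cv2,numpy as np,pickle
def cloud(f):
    K=f["camera_matrix"];h,w=f["range_z"].shape
    u,v=np.meshgrid(np.arange(w),np.arange(h));Z=f["range_z"]
    c=np.stack([(u-K[0,2])/K[0,0]*Z,(v-K[1,2])/K[1,1]*Z,Z],-1)
    P=(c-f["t"])@f["R"]; P[Z==0]=np.nan
    return P
def ray(f,u,v,z):
    K=f["camera_matrix"];R=f["R"];C=-R.T@f["t"]
    d=R.T@np.array([(u-K[0,2])/K[0,0],(v-K[1,2])/K[1,1],1]);return C+d*(z-C[2])/d[2]
E
python3 - <<'E'
from h import *
f=pickle.load(open("top0.pkl","rb"));P=cloud(f)
def rc(m,n):
    q=P[m][:,:2];r=cv2.minAreaRect((q*1000).astype(np.float32));print(n,len(q),r,P[m][:,2].mean())
V,U=np.mgrid[0:420,0:560]
# copper
for n,(a,b,c,d) in {"cop":(112,165,210,262),"st":(168,208,215,262)}.items():
    reg=(U>a)&(U<b)&(V>c)&(V<d)
    print(np.nanpercentile(P[reg][:,2],[1,10,50,90,99]))
    rc(reg&(P[...,2]>.048),n+" handle top"); rc(reg&(P[...,2]>.004)&(P[...,2]<.02),n+" base")
for u,v in [(151,470),(240,410),(70,343)]: print("corner",ray(f,105+u/5-.4,165+v/5-.4,.006))
reg=(U>200)&(U<372)&(V>165)&(V<260)
rc(reg&(abs(P[...,2]-.148)<.005),"filter")
rc(reg&(abs(P[...,2]-.1)<.004),"roof")
# white mark
fr=f["frame"].astype(int)
# roof front edge/filter rows: line fits
for lo,hi,n in [(.14,.155,"filt")]:
    m=reg&(P[...,2]>lo)&(P[...,2]<hi)
    fe=[];be=[]
    for u in range(262,355,3):
        q=P[:,u][m[:,u]]
        if len(q)>5: fe.append(q[-1]);be.append(q[0])
    for e in(fe,be):
        e=np.array(e);p=np.polyfit(e[:,1],e[:,0],1);print(n,p,np.degrees(np.arctan(p[0])),e[:,:].mean(0))
# blue door
b=reg&(fr[...,2]>fr[...,0]+40)
q=P[b]; A=np.c_[q[:,:2],np.ones(len(q))];s=np.linalg.lstsq(A,q[:,2],rcond=None)[0]
for _ in range(3):
    r=abs(A@s-q[:,2])<.003; s=np.linalg.lstsq(A[r],q[r,2],rcond=None)[0]
print("blue plane",s,np.degrees(np.arctan(np.hypot(*s[:2]))),np.degrees(np.arctan2(s[1],s[0])),r.mean()); rc(b,"blue")
# grips
k=(fr.sum(-1)<110)
rc((U>320)&(U<345)&(V>215)&(V<250)&k&(P[...,2]>.09),"ogrip")
g=(U>270)&(U<290)&(V>170)&(V<195)&(P[...,2]>.19);rc(g,"igrip")
# walls: left side edge crop (255,205)-(255,340)
for u,v in [(50,240),(105,300)]:pass
E
```

```text
[-0.00548034 -0.00263453  0.00118207  0.00971281  0.05234852]
cop handle top 46 ((453.1906433105469, 408.54473876953125), (30.514728546142578, 14.316180229187012), 34.403255462646484) 0.053542592508851246
cop base 681 ((490.52886962890625, 414.05548095703125), (164.2891845703125, 160.78924560546875), 2.4833710193634033) 0.00796831851438436
[-0.0053253  -0.00208137  0.00249835  0.01077484  0.0543515 ]
st handle top 47 ((441.8172302246094, 250.33694458007812), (29.433053970336914, 14.782821655273438), 13.670772552490234) 0.053532199353468715
st base 651 ((480.29949951171875, 256.3061218261719), (122.8099136352539, 144.87188720703125), 89.3193130493164) 0.008066754059982474
corner [0.41832738 0.42494447 0.006     ]
corner [0.45574452 0.36876743 0.006     ]
corner [0.50017437 0.4774014  0.006     ]
filter 1897 ((597.0772705078125, -125.40461730957031), (299.00048828125, 84.4821548461914), 86.91314697265625) 0.1485259305238415
roof 1165 ((550.058349609375, -63.26106262207031), (470.0485534667969, 164.30712890625), 87.40343475341797) 0.10027001904779587
filt [0.03110816 0.56194133] 1.7817916429420082 [ 0.55835833 -0.11517859  0.14658781]
filt [0.04237988 0.61663126] 2.4267361591731236 [ 0.6117158  -0.11598569  0.14833157]
 ** On entry to DLASCL parameter number  4 had an illegal value
 ** On entry to DLASCL parameter number  4 had an illegal valueTraceback (most recent call last):
  File "<stdin>", line 28, in <module>
    x, resids, rank, s = _umath_linalg.lstsq(a, b, rcond,
                         ~~~~~~~~~~~~~~~~~~~^^^^^^^^^^^^^
                                             signature=signature)
                                             ^^^^^^^^^^^^^^^^^^^^
    raise LinAlgError("SVD did not converge in Linear Least Squares")
numpy.linalg.LinAlgError: SVD did not converge in Linear Least Squares
```

```bash
python3 - <<'E'
from h import *
f=pickle.load(open("top0.pkl","rb"));P=cloud(f);P=np.nan_to_num(P,nan=-9)
V,U=np.mgrid[0:420,0:560];fr=f["frame"].astype(int)
reg=(U>200)&(U<372)&(V>165)&(V<260)
m=reg&(abs(P[...,2]-.1475)<.006)&(P[...,0]<.625)&(P[...,0]>.54)
m2=cv2.morphologyEx(m.astype(np.uint8),cv2.MORPH_OPEN,np.ones((4,4)))>0
q=P[m2];r=cv2.minAreaRect((q[:,:2]*1000).astype(np.float32));print("filter",r,len(q))
b=reg&(fr[...,2]>fr[...,0]+40)&(P[...,2]>0.03)
q=P[b]; A=np.c_[q[:,:2],np.ones(len(q))];s=np.linalg.lstsq(A,q[:,2],rcond=None)[0]
for _ in range(5):
    r=abs(A@s-q[:,2])<.003; s=np.linalg.lstsq(A[r],q[r,2],rcond=None)[0]
print("blue plane",s,np.degrees(np.arctan(np.hypot(*s[:2]))),np.degrees(np.arctan2(s[1],s[0])),r.mean())
print("blue",cv2.minAreaRect((q[r][:,:2]*1000).astype(np.float32)))
k=(fr.sum(-1)<130)
og=(U>325)&(U<342)&(V>218)&(V<250)&k
res=P[...,2]-(P[...,:2]@s[:2]+s[2])
for lo in(.025,.035):
  g=og&(res>lo);q=P[g];print("og",len(q),q.mean(0),q.min(0),q.max(0),np.unique(np.round(res[g],3)))
g=(U>270)&(U<290)&(V>165)&(V<200)&(P[...,2]>.185);q=P[g];print("ig",len(q),q.mean(0),q.min(0),q.max(0))
# pixel reads in crop c2 (scale4.7, off 200,170)
def px(u,v,z): return ray(f,200+(u+.5)/4.7-.5,170+(v+.5)/4.7-.5,z)
print("mark",[px(*c,.006).round(4) for c in[(309,283),(427,283)]])
print("sill ends outer",[px(*c,.041).round(4) for c in[(250,352),(490,352)]])
print("filter corners",[px(*c,.148).round(4) for c in[(283,97),(762,97),(762,188),(283,186)]])
print("roof L front",px(245,200,.1))
E
```

```text
filter ((-4118.486328125, -4571.1484375), (13179.8818359375, 257.3369445800781), 43.3350830078125) 1884
blue plane [ 0.56775144 -0.0207662  -0.2104189 ] 29.602253312690145 -2.0947291793455474 0.7750177430801988
blue ((498.40765380859375, -199.9468994140625), (164.61083984375, 88.66503143310547), 87.81761932373047)
og 69 [ 0.48317655 -0.19809006  0.11363264] [ 0.46473201 -0.20612285  0.10247439] [ 0.50376758 -0.19165807  0.12318767] [0.025 0.028 0.029 0.03  0.031 0.034 0.035 0.037 0.04  0.041 0.042 0.045
 0.046 0.047 0.048 0.049 0.05  0.051 0.052 0.053 0.054 0.055 0.057]
og 59 [ 0.48096313 -0.19862429  0.11481395] [ 0.46473201 -0.20612285  0.10582728] [ 0.50044784 -0.19165807  0.12318767] [0.035 0.037 0.04  0.041 0.042 0.045 0.046 0.047 0.048 0.049 0.05  0.051
 0.052 0.053 0.054 0.055 0.057]
ig 44 [ 0.63481444 -0.03597174  0.20086587] [ 0.62478965 -0.04166075  0.19287473] [ 0.64657638 -0.03016719  0.20693413]
mark [array([0.5046, 0.0068, 0.006 ]), array([ 0.5035, -0.0746,  0.006 ])]
sill ends outer [array([0.4579, 0.0466, 0.041 ]), array([ 0.4555, -0.1139,  0.041 ])]
filter corners [array([0.6144, 0.021 , 0.148 ]), array([ 0.611 , -0.2758,  0.148 ]), array([ 0.5544, -0.2741,  0.148 ]), array([0.5593, 0.0217, 0.148 ])]
roof L front [0.5548818  0.04680959 0.1       ]
```

```bash
python3 - <<'E'
from h import *
f=pickle.load(open("top0.pkl","rb"));g=cv2.cvtColor(f["frame"],cv2.COLOR_RGB2GRAY).astype(float);g=cv2.GaussianBlur(g,(3,3),0)
def fit(c0,c1,r0,r1,z,n,pol):
    # strongest vertical gradient, subpixel
    us=[];vs=[]
    for u in range(c0,c1,2):
        d=np.diff(g[r0:r1,u])*pol;i=d.argmax()
        if d[i]<4 or i in(0,len(d)-1):continue
        a,b,c=d[i-1:i+2];o=(a-c)/2/(a-2*b+c) if (a-2*b+c) else 0
        us.append(u);vs.append(r0+i+.5+o)
    us=np.array(us);vs=np.array(vs)
    for _ in range(3):
        p=np.polyfit(us,vs,1);k=abs(np.polyval(p,us)-vs)<.7;us,vs=us[k],vs[k]
    A=ray(f,us.min(),np.polyval(p,us.min()),z);B=ray(f,us.max(),np.polyval(p,us.max()),z)
    print(n,len(us),A.round(4),B.round(4),"yaw",np.degrees(np.arctan2(-(A-B)[0],(A-B)[1])).round(2))
fit(262,360,205,213,.148,"filter front (dark below)",-1)
fit(256,300,240,249,.041,"sill outer? dark->?",-1)
fit(256,300,238,247,.041,"sill inner rise",1)
fit(268,290,226,234,.006,"mark front",-1)
fit(310,358,210,218,.1,"roof front/blue",-1)
fit(256,300,210,218,.1,"roof front L",-1)
fit(262,360,186,195,.148,"filter back",1)
fit(254,276,181,190,.125,"green",-1)
fit(310,358,241,250,.045,"blue bottom",1)
E
```

```text
filter front (dark below) 49 [0.5626 0.0153 0.148 ] [ 0.5553 -0.2632  0.148 ] yaw -1.51
sill outer? dark->? 22 [0.4606 0.0366 0.041 ] [ 0.4566 -0.0954  0.041 ] yaw -1.76
sill inner rise 22 [0.4681 0.0365 0.041 ] [ 0.4644 -0.0956  0.041 ] yaw -1.62
mark front 11 [ 0.505  -0.0018  0.006 ] [ 0.5038 -0.0666  0.006 ] yaw -1.11
roof front/blue 24 [ 0.5471 -0.1286  0.1   ] [ 0.5433 -0.2679  0.1   ] yaw -1.58
roof front L 22 [0.551 0.034 0.1  ] [ 0.5491 -0.0924  0.1   ] yaw -0.86
filter back 47 [0.6237 0.0088 0.148 ] [ 0.6164 -0.2592  0.148 ] yaw -1.55
green 11 [0.6393 0.0383 0.125 ] [ 0.6379 -0.0208  0.125 ] yaw -1.34
blue bottom 24 [ 0.4551 -0.1328  0.045 ] [ 0.451  -0.2778  0.045 ] yaw -1.62
```

```bash
python3 - <<'E'
from h import *
f=pickle.load(open("side0.pkl","rb"))
cv2.imwrite("pics/s1.png",cv2.resize(f["frame"][160:320,235:345,::-1],None,fx=3.7,fy=3.7,interpolation=cv2.INTER_CUBIC))
E
```

```text
(no output)
```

View pics/s1.png

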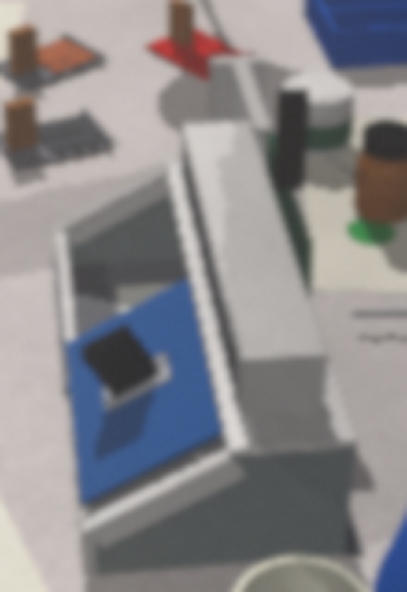

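```bash
cat >>h.py <<'E'
from scipy.spatial.transform import Rotation as Rt
YAW=np.radians(-1.6);O=np.array([.545,-.0345,0])
def H(x,y,z): # hatch mm -> world
    c,s=np.cos(YAW),np.sin(YAW);return O+np.array([c*x-s*y,s*x+c*y,z])/1000
def Rtool(yaw,tilt=30): # tool z fwd/down, x axis towards -y side
    t=np.radians(tilt)
    B=np.array([[0,-1,0],[-np.cos(t),0,-np.sin(t)],[np.sin(t),0,-np.cos(t)]]).T
    return Rt.from_euler('z',yaw).as_matrix()@B
def tcp(grasp,R,d=.019): return np.asarray(grasp)+d*R[:,2]
def rel(s,p,R):
    R0=Rt.from_quat(s["eef_rot"]).as_matrix()
    return (R0.T@(np.asarray(p)-s["eef_pos"])/.1).round(3),(Rt.from_matrix(R0.T@R).as_rotvec()/(np.pi/2)).round(3)
CG=np.array([.4534,.4083,.038]);CY=np.radians(34.2)
E
python3 - <<'E'
from h import *
from rig import bot
s=bot.sense();Rg=Rtool(CY)
print(rel(s,[.25,-.45,.32],Rg)); print(Rg.T.round(3))
for a,b in [([.25,-.45,.32],[.45,-.25,.36]),([.45,-.25,.36],[.45,.2,.36]),([.45,.2,.36],tcp(CG,Rg)-.12*Rg[:,2])]:
    print((Rg.T@(np.array(b)-np.array(a))/.1).round(3))
print(tcp(CG,Rg))
E
```

```text
(array([-0.628, -0.55 , -0.894]), array([ 0.332, -0.032, -0.123]))
[[ 0.562 -0.827  0.   ]
 [-0.716 -0.487 -0.5  ]
 [ 0.414  0.281 -0.866]]
[-0.53  -2.606  1.043]
[-3.722 -2.191  1.265]
[-1.704  0.572  2.378]
[0.46125727 0.41363979 0.02154552]
```

Emit:
{"fn": "drive_tool", "kwargs": {
  "commands": [
    [-0.63,-0.55,-0.9,0.332,-0.032,-0.123],
    [-0.63,-0.55,-0.9,0.332,-0.032,-0.123],
    [-0.63,-0.55,-0.9,0.332,-0.032,-0.123],
    [-0.63,-0.55,-0.9,0.332,-0.032,-0.123],
    [-0.63,-0.55,-0.9,0.332,-0.032,-0.123]
  ],
  "hand": 1
}}

```text
time: 0.72
eef_pos: [0.2498, -0.4497, 0.3198]
eef_rot: [0.853, -0.453, 0.12, -0.229]
contact_force: [0.6, -0.6, 0.1]
gripper_width: 1.003
```

Emit:
{"fn": "drive_tool", "kwargs": {
  "commands": [
    [-0.18,-0.87,0.35,0,0,0],
    [-0.18,-0.87,0.35,0,0,0],
    [-0.18,-0.87,0.35,0,0,0]
  ]
}}

```text
time: 1.1
eef_pos: [0.3184, -0.3806, 0.3336]
eef_rot: [0.855, -0.451, 0.12, -0.228]
contact_force: [0.3, -0.4, -0.5]
gripper_width: 1.002
```

Emit:
{"fn": "drive_tool", "kwargs": {
  "commands": [
    [-0.18,-0.87,0.35,0,0,0],
    [-0.18,-0.87,0.35,0,0,0],
    [-0.18,-0.87,0.35,0,0,0]
  ]
}}

```text
time: 1.48
eef_pos: [0.386, -0.3119, 0.3469]
eef_rot: [0.856, -0.449, 0.12, -0.227]
contact_force: [-0.8, -0.2, 0.1]
gripper_width: 0.997
```

Emit:
{"fn": "drive_tool", "kwargs": {
  "commands": [
    [-0.18,-0.87,0.35,0,0,0],
    [-0.18,-0.87,0.35,0,0,0],
    [-0.18,-0.87,0.35,0,0,0]
  ]
}}

```text
time: 1.85
eef_pos: [0.4529, -0.2437, 0.3599]
eef_rot: [0.856, -0.448, 0.119, -0.226]
contact_force: [-0.3, -0.4, 0.3]
gripper_width: 1.0
```

Emit:
{"fn": "drive_tool", "kwargs": {
  "commands": [
    [-0.93,-0.55,0.32,0,0,0],
    [-0.93,-0.55,0.32,0,0,0],
    [-0.93,-0.55,0.32,0,0,0]
  ]
}}

```text
time: 2.22
eef_pos: [0.4515, -0.1297, 0.3589]
eef_rot: [0.857, -0.448, 0.119, -0.226]
contact_force: [0.6, -0.5, 0.7]
gripper_width: 0.999
```

Emit:
{"fn": "drive_tool", "kwargs": {
  "commands": [
    [-0.93,-0.55,0.32,0,0,0],
    [-0.93,-0.55,0.32,0,0,0],
    [-0.93,-0.55,0.32,0,0,0]
  ]
}}

```text
time: 2.6
eef_pos: [0.4504, -0.0161, 0.3581]
eef_rot: [0.858, -0.446, 0.119, -0.226]
contact_force: [-0.6, -0.4, -0.5]
gripper_width: 1.005
```

Emit:
{"fn": "drive_tool", "kwargs": {
  "commands": [
    [-0.93,-0.55,0.32,0,0,0],
    [-0.93,-0.55,0.32,0,0,0],
    [-0.93,-0.55,0.32,0,0,0]
  ]
}}

```text
time: 2.98
eef_pos: [0.4491, 0.098, 0.3571]
eef_rot: [0.859, -0.444, 0.119, -0.225]
contact_force: [0.9, -0.2, -0.3]
gripper_width: 1.0
```

Emit:
{"fn": "drive_tool", "kwargs": {
  "commands": [
    [-0.93,-0.55,0.32,0,0,0],
    [-0.93,-0.55,0.32,0,0,0],
    [-0.93,-0.55,0.32,0,0,0]
  ]
}}

```text
time: 3.35
eef_pos: [0.4476, 0.2119, 0.3555]
eef_rot: [0.86, -0.442, 0.119, -0.225]
contact_force: [0.6, -1.1, 1.3]
gripper_width: 1.0
```

```bash
python3 - <<'E'
from h import *
from rig import bot
s=bot.sense();Rg=Rtool(CY);print(s["eef_pos"],s["joint_pos"])
print(rel(s,tcp(CG,Rg)-.12*Rg[:,2],Rg),tcp(CG,Rg)-.12*Rg[:,2])
E
```

```text
[0.44763502 0.21187364 0.35553851] [ 0.01305968 -0.46315651  2.00814134  0.30421797  1.17688538  0.90576359]
(array([-1.589,  0.533,  2.332]), array([0.006, 0.004, 0.014])) [0.41163243 0.37991479 0.12546857]
```

Emit:
{"fn": "drive_tool", "kwargs": {
  "commands": [
    [-0.53,0.18,0.78,0.006,0.004,0.014],
    [-0.53,0.18,0.78,0.006,0.004,0.014],
    [-0.53,0.18,0.78,0.006,0.004,0.014]
  ]
}}

```text
time: 3.72
eef_pos: [0.4352, 0.266, 0.2753]
eef_rot: [0.854, -0.453, 0.119, -0.226]
contact_force: [0.5, -1.1, 1.2]
gripper_width: 1.0
```

Emit:
{"fn": "drive_tool", "kwargs": {
  "commands": [
    [-0.53,0.18,0.78,0,0,0],
    [-0.53,0.18,0.78,0,0,0],
    [-0.53,0.18,0.78,0,0,0]
  ]
}}

```text
time: 4.1
eef_pos: [0.4249, 0.3212, 0.1972]
eef_rot: [0.854, -0.453, 0.118, -0.224]
contact_force: [0.2, 0.4, 1.0]
gripper_width: 1.002
```

Emit:
{"fn": "drive_tool", "kwargs": {
  "commands": [
    [-0.53,0.18,0.78,0,0,0],
    [-0.53,0.18,0.78,0,0,0],
    [-0.53,0.18,0.78,0,0,0],
    [-0.53,0.18,0.78,0,0,0]
  ]
}}

```text
time: 4.6
eef_pos: [0.4167, 0.3772, 0.1231]
eef_rot: [0.854, -0.454, 0.12, -0.226]
contact_force: [-0.4, -0.6, -0.0]
gripper_width: 1.001
```

```bash
python3 - <<'E'
from h import *
from rig import bot,vision
s=bot.sense();Rg=Rtool(CY);print(s["eef_pos"],s["joint_pos"])
print(rel(s,tcp(CG,Rg),Rg))
for n,(a,b,c,d) in {"top":(180,300,80,230),"side":(120,260,150,290)}.items():
    f=vision.grab_frame(n);cv2.imwrite(f"pics/{n}1.png",cv2.resize(f["frame"][a:b,c:d,::-1],None,fx=4,fy=4,interpolation=cv2.INTER_CUBIC))
E
```

```text
[0.41669    0.37719212 0.12311906] [0.4965068  0.00847722 2.13625608 0.10350506 0.48474773 1.39498728]
(array([-0.053,  0.003,  1.166]), array([ 0.005, -0.001, -0.002]))
```

View pics/top1.png

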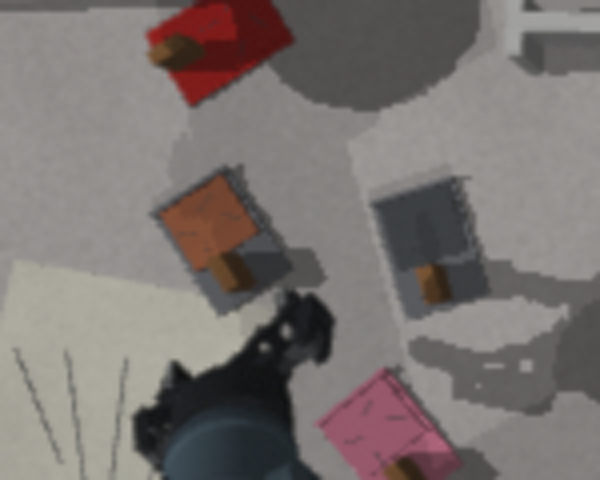

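View pics/side1.png

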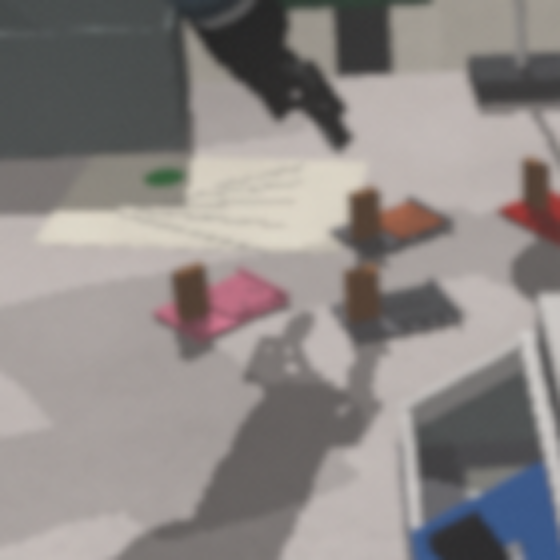

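Emit:
{"fn": "drive_tool", "kwargs": {
  "commands": [
    [-0.05,0,0.4,0.005,0,0],
    [-0.05,0,0.7,0.005,0,0],
    [-0.05,0,0.7,0.005,0,0],
    [-0.05,0,0.7,0.005,0,0]
  ]
}}

```text
time: 5.2
eef_pos: [0.4429, 0.4008, 0.0639]
eef_rot: [0.852, -0.454, 0.122, -0.23]
contact_force: [0.7, 0.7, -0.1]
gripper_width: 1.003
```

Emit:
{"fn": "drive_tool", "kwargs": {
  "commands": [
    [0,0,0.25,0,0,0],
    [0,0,0.45,0,0,0],
    [0,0,0.45,0,0,0],
    [0,0,0.45,0,0,0]
  ]
}}

```text
time: 5.7
eef_pos: [0.462, 0.4136, 0.0266]
eef_rot: [0.852, -0.453, 0.123, -0.231]
contact_force: [0.1, 0.3, -0.2]
gripper_width: 0.996
```

```bash
python3 - <<'E'
from h import *
from rig import bot,vision
s=bot.sense();Rg=Rtool(CY);print(s["eef_pos"],s["contact_force"])
print(rel(s,tcp(CG,Rg),Rg))
for n,(a,b,c,d) in {"top":(180,300,80,230),"side":(120,260,150,290)}.items():
    f=vision.grab_frame(n);cv2.imwrite(f"pics/{n}2.png",cv2.resize(f["frame"][a:b,c:d,::-1],None,fx=4,fy=4,interpolation=cv2.INTER_CUBIC))
E
```

```text
[0.46200759 0.41358207 0.02657368] [ 0.1194449   0.34046063 -0.23860545]
(array([-0.005,  0.03 ,  0.04 ]), array([-0.003, -0.001, -0.002]))
```

View pics/top2.png

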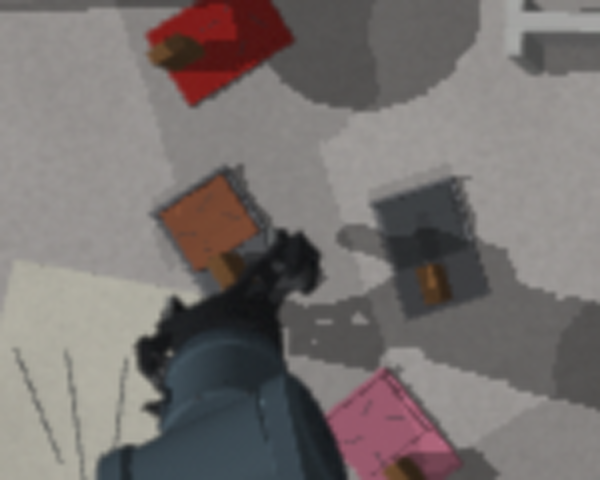

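View pics/side2.png

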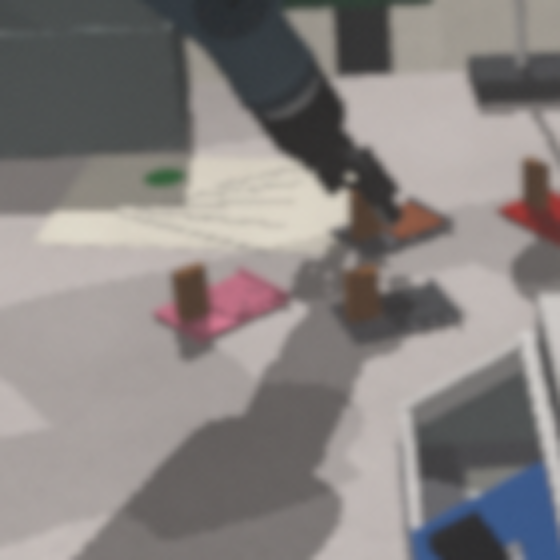

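Emit:
{"fn": "drive_tool", "kwargs": {
  "commands": [
    [0,0.02,0.04,0,0,0],
    [0,0.02,0.04,0,0,0]
  ]
}}

```text
time: 6.05
eef_pos: [0.4621, 0.4137, 0.022]
eef_rot: [0.852, -0.453, 0.123, -0.231]
contact_force: [-0.6, -0.5, 0.2]
gripper_width: 0.998
```

Emit:
{"fn": "drive_tool", "kwargs": {
  "commands": [
    [0,0,0,0,0,0],
    [0,0,0,0,0,0],
    [0,0,0,0,0,0],
    [0,0,0,0,0,0],
    [0,0,0,0,0,0],
    [0,0,0,0,0,0],
    [0,0,0,0,0,0],
    [0,0,0,0,0,0]
  ],
  "hand": -1
}}

```text
time: 7.05
eef_pos: [0.462, 0.4138, 0.0221]
eef_rot: [0.852, -0.453, 0.123, -0.231]
contact_force: [-2.4, -1.2, 3.0]
gripper_width: 0.154
```

```bash
python3 - <<'E'
from h import *
from rig import bot,vision
s=bot.sense();Rg=Rtool(CY);print(s["eef_pos"],s["contact_force"],s["gripper_width"])
R0=Rt.from_quat(s["eef_rot"]).as_matrix();print((R0.T@[0,0,1]).round(3), (s["eef_pos"]-tcp(CG,Rg)).round(4))
# plan: target rotated at hatch
Rh=Rtool(YAW);print(rel(s,s["eef_pos"],Rh), (R0.T@Rh).round(3))
E
```

```text
[0.46204446 0.41377624 0.02214144] [-2.38033618 -1.15705357  3.02298119] 0.15430861082823905
[-0.    -0.504 -0.864] [0.0008 0.0001 0.0006]
(array([0., 0., 0.]), array([-0.003,  0.199,  0.342])) [[ 0.813 -0.504  0.291]
 [ 0.502  0.86   0.085]
 [-0.294  0.077  0.953]]
```

Emit:
{"fn": "drive_tool", "kwargs": {
  "commands": [
    [0,-0.1,-0.17,0,0,0],
    [0,-0.3,-0.52,0,0,0],
    [0,-0.5,-0.86,0,0,0],
    [0,-0.5,-0.86,0,0,0],
    [0,-0.5,-0.86,0,0,0]
  ]
}}

```text
time: 7.68
eef_pos: [0.461, 0.4131, 0.1201]
eef_rot: [0.853, -0.453, 0.122, -0.23]
contact_force: [0.1, 0.1, -1.8]
gripper_width: 0.154
```

```bash
python3 - <<'E'
from h import *
from rig import bot,vision
s=bot.sense();print(s["eef_pos"],s["contact_force"],s["gripper_width"])
f=vision.grab_frame("top");cv2.imwrite(f"pics/top3.png",cv2.resize(f["frame"][180:300,80:230,::-1],None,fx=4,fy=4,interpolation=cv2.INTER_CUBIC))
f=vision.grab_frame("side");cv2.imwrite(f"pics/side3.png",cv2.resize(f["frame"][100:240,150:290,::-1],None,fx=4,fy=4,interpolation=cv2.INTER_CUBIC))
E
```

```text
[0.46096574 0.41305416 0.12009481] [ 0.10070432  0.06752237 -1.79980538] 0.15363000643562852
```

View pics/side3.png

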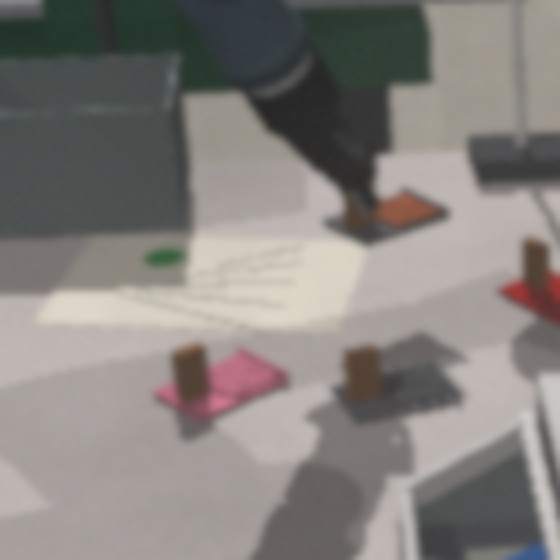

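View pics/top3.png

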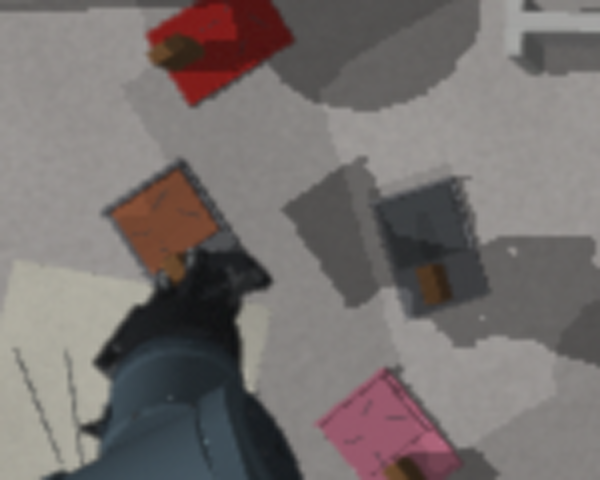

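Emit:
{"fn": "drive_tool", "kwargs": {
  "commands": [
    [0,-0.18,-0.3,0,0.07,0.12],
    [0,-0.36,-0.6,0,0.14,0.24],
    [0,-0.36,-0.6,0,0.199,0.342],
    [0,-0.36,-0.6,0,0.199,0.342],
    [0,-0.36,-0.6,0,0.199,0.342],
    [0,-0.36,-0.6,0,0.199,0.342]
  ]
}}

```text
time: 8.52
eef_pos: [0.4605, 0.4134, 0.1867]
eef_rot: [-0.674, 0.692, -0.186, 0.179]
contact_force: [-0.2, 0.1, -2.0]
gripper_width: 0.155
```

```bash
python3 - <<'E'
from h import *
from rig import bot,vision
s=bot.sense();print(s["eef_pos"],s["contact_force"],s["gripper_width"],s["joint_pos"])
Rh=Rtool(YAW)
for q in [(-100,0,180),(-100,0,93),(-25,0,93),(-20,0,43)]:
    print(q,tcp(H(*q),Rh).round(4),rel(s,tcp(H(*q),Rh),Rh))
f=vision.grab_frame("top");P=cloud(f);fr=f["frame"].astype(int)
V,U=np.mgrid[0:420,0:560]
m=(U>85)&(U<150)&(V>180)&(V<260)&(fr[...,0]>fr[...,2]+35)&(P[...,2]>.1)
q=P[m];c=q.mean(0);u,S,vt=np.linalg.svd(q-np.median(q,0),full_matrices=False);print(len(q),c,vt[2])
cv2.imwrite(f"pics/top4.png",cv2.resize(f["frame"][150:300,50:250,::-1],None,fx=4,fy=4,interpolation=cv2.INTER_CUBIC))
E
```

```text
[0.46050637 0.41336543 0.1867397 ] [-0.24349006  0.05787931 -1.96059111] 0.155129286294455 [ 0.71584529  0.14793422  1.83302263 -0.48101196  0.82229562  2.58362724]
(-100, 0, 180) [ 0.4545 -0.032   0.1635] (array([4.453, 0.07 , 0.244]), array([ 0.001, -0.001,  0.001]))
(-100, 0, 93) [ 0.4545 -0.032   0.0765] (array([4.45 , 0.503, 0.998]), array([ 0.001, -0.001,  0.001]))
(-25, 0, 93) [ 0.5295 -0.0341  0.0765] (array([ 4.451, -0.147,  1.372]), array([ 0.001, -0.001,  0.001]))
(-20, 0, 43) [ 0.5345 -0.0342  0.0265] (array([4.449, 0.059, 1.83 ]), array([ 0.001, -0.001,  0.001]))
442 [0.49658969 0.41110385 0.17611602] [0.39919428 0.01239501 0.91678258]
```

View pics/top4.png

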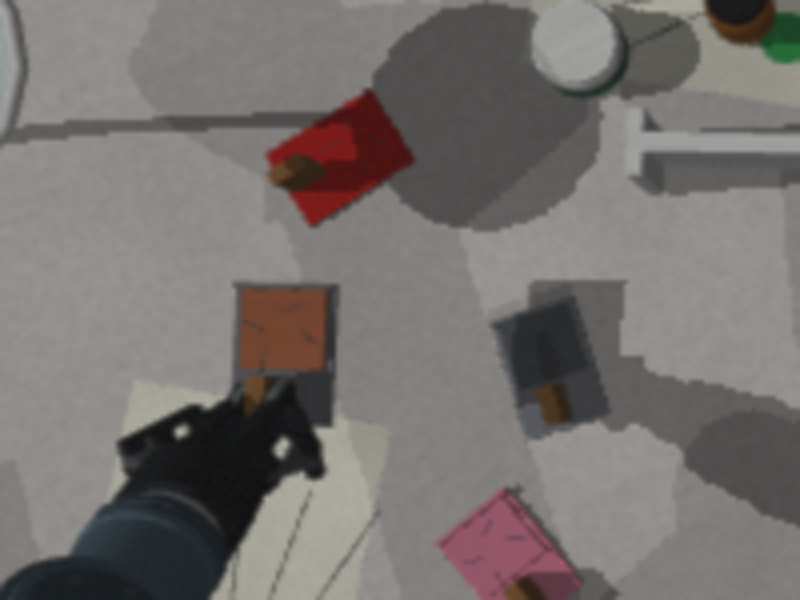

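```bash
python3 - <<'E'
from h import *
from rig import bot,vision
f=vision.grab_frame("top");P=cloud(f)
q=P[224:241,112:130].reshape(-1,3);q=q[~np.isnan(q[:,0])]
A=np.c_[q[:,:2]-q[:,:2].mean(0),np.ones(len(q))];s=np.linalg.lstsq(A,q[:,2],rcond=None)[0];print(s,np.degrees(s[:2]))
g=P[60:80,120:140]
q=P[250:275,190:215].reshape(-1,3);A=np.c_[q[:,:2]-q[:,:2].mean(0),np.ones(len(q))];print("bench ref",np.linalg.lstsq(A,q[:,2],rcond=None)[0])
E
```

```text
[-0.01315089 -0.00767293  0.1735244 ] [-0.75349025 -0.43962668]
 ** On entry to DLASCL parameter number  4 had an illegal value
 ** On entry to DLASCL parameter number  4 had an illegal valueTraceback (most recent call last):
  File "<stdin>", line 7, in <module>
    x, resids, rank, s = _umath_linalg.lstsq(a, b, rcond,
                         ~~~~~~~~~~~~~~~~~~~^^^^^^^^^^^^^
                                             signature=signature)
                                             ^^^^^^^^^^^^^^^^^^^^
    raise LinAlgError("SVD did not converge in Linear Least Squares")
numpy.linalg.LinAlgError: SVD did not converge in Linear Least Squares
```

Emit:
{"fn": "drive_tool", "kwargs": {
  "commands": [
    [0.5,0,0,0,0,0],
    [0.9,0,0,0,0,0],
    [0.9,0,0,0,0,0]
  ]
}}

```text
time: 9.0
eef_pos: [0.4578, 0.3202, 0.1865]
eef_rot: [-0.673, 0.693, -0.186, 0.178]
contact_force: [0.5, -0.3, -0.8]
gripper_width: 0.152
```

Emit:
{"fn": "drive_tool", "kwargs": {
  "commands": [
    [0.5,0,0,0,0,0],
    [0.9,0,0,0,0,0],
    [0.9,0,0,0,0,0]
  ]
}}

```text
time: 9.38
eef_pos: [0.4551, 0.2284, 0.1867]
eef_rot: [-0.672, 0.694, -0.186, 0.178]
contact_force: [0.0, -0.5, -1.9]
gripper_width: 0.153
```

Emit:
{"fn": "drive_tool", "kwargs": {
  "commands": [
    [0.5,0,0,0,0,0],
    [0.9,0,0,0,0,0],
    [0.9,0,0,0,0,0]
  ]
}}

```text
time: 9.75
eef_pos: [0.4528, 0.1368, 0.1876]
eef_rot: [-0.671, 0.695, -0.187, 0.178]
contact_force: [0.7, 0.6, -1.7]
gripper_width: 0.159
```

Emit:
{"fn": "drive_tool", "kwargs": {
  "commands": [
    [0.5,0,0,0,0,0],
    [0.9,0,0,0,0,0],
    [0.9,0,0,0,0,0]
  ]
}}

```text
time: 10.12
eef_pos: [0.4504, 0.0451, 0.1887]
eef_rot: [-0.669, 0.697, -0.188, 0.178]
contact_force: [0.3, 0.8, -1.4]
gripper_width: 0.152
```

```bash
python3 - <<'E'
from h import *
from rig import bot,vision
s=bot.sense();print(s["eef_pos"],s["contact_force"],s["gripper_width"],s["joint_pos"])
Rh=Rtool(YAW)
for q in [(-100,0,180),(-100,0,93),(-25,0,93),(-20,0,43)]:
    print(q,tcp(H(*q),Rh).round(4),rel(s,tcp(H(*q),Rh),Rh))
E
```

```text
[0.45038374 0.04508175 0.18872797] [ 0.28819796  0.76273803 -1.38734685] 0.15213116708132368 [-0.23023772 -0.44775131  2.33942333  0.13488705  0.73863708  1.30502577]
(-100, 0, 180) [ 0.4545 -0.032   0.1635] (array([0.767, 0.064, 0.257]), array([ 0.   , -0.006, -0.006]))
(-100, 0, 93) [ 0.4545 -0.032   0.0765] (array([0.764, 0.498, 1.011]), array([ 0.   , -0.006, -0.006]))
(-25, 0, 93) [ 0.5295 -0.0341  0.0765] (array([ 0.754, -0.152,  1.386]), array([ 0.   , -0.006, -0.006]))
(-20, 0, 43) [ 0.5345 -0.0342  0.0265] (array([0.751, 0.055, 1.844]), array([ 0.   , -0.006, -0.006]))
```

Emit:
{"fn": "drive_tool", "kwargs": {
  "commands": [
    [0.4,0.03,0.12,0,-0.006,-0.006],
    [0.765,0.06,0.25,0,-0.006,-0.006],
    [0.765,0.06,0.25,0,-0.006,-0.006],
    [0.765,0.06,0.25,0,-0.006,-0.006],
    [0.765,0.06,0.25,0,-0.006,-0.006]
  ]
}}

```text
time: 10.75
eef_pos: [0.4547, -0.0302, 0.1645]
eef_rot: [-0.674, 0.692, -0.185, 0.18]
contact_force: [0.2, -0.6, -3.2]
gripper_width: 0.152
```

```bash
python3 - <<'E'
from h import *
from rig import bot,vision
s=bot.sense();print(s["eef_pos"],s["contact_force"],s["gripper_width"])
Rh=Rtool(YAW)
for q in [(-100,0,180),(-100,0,93),(-25,0,93),(-20,0,43)]:
    print(q,rel(s,tcp(H(*q),Rh),Rh))
for n in("top","side"):
    f=vision.grab_frame(n);a,b,c,d={"top":(150,300,200,400),"side":(120,330,180,400)}[n];cv2.imwrite(f"pics/{n}5.png",cv2.resize(f["frame"][a:b,c:d,::-1],None,fx=2.8,fy=2.8,interpolation=cv2.INTER_CUBIC))
E
```

```text
[ 0.45468363 -0.03015426  0.16453356] [ 0.22839797 -0.59053019 -3.15676092] 0.1518068467716457
(-100, 0, 180) (array([0.018, 0.006, 0.008]), array([0.   , 0.001, 0.001]))
(-100, 0, 93) (array([0.018, 0.44 , 0.762]), array([0.   , 0.001, 0.001]))
(-25, 0, 93) (array([ 0.02 , -0.209,  1.136]), array([0.   , 0.001, 0.001]))
(-20, 0, 43) (array([ 0.02 , -0.003,  1.595]), array([0.   , 0.001, 0.001]))
```

View pics/top5.png

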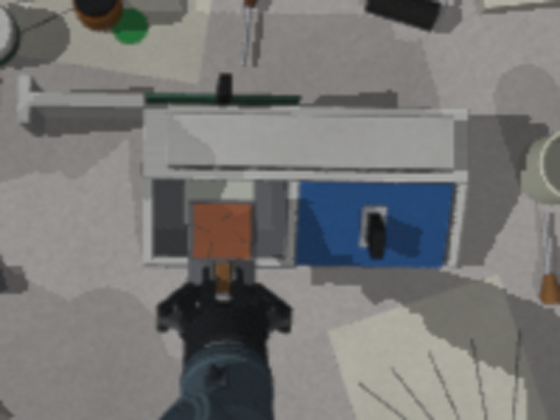

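View pics/side5.png

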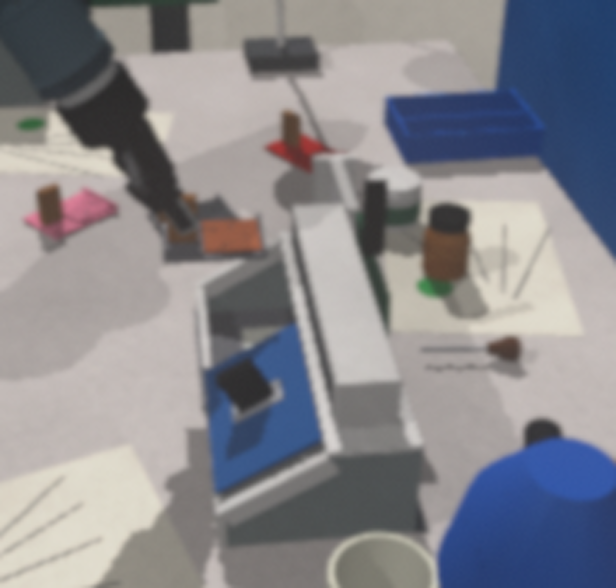

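Emit:
{"fn": "drive_tool", "kwargs": {
  "commands": [
    [0.02,0.2,0.35,0,0,0],
    [0.02,0.38,0.65,0,0,0],
    [0.02,0.44,0.76,0,0,0],
    [0.02,0.44,0.76,0,0,0],
    [0.02,0.44,0.76,0,0,0]
  ]
}}

```text
time: 11.48
eef_pos: [0.4552, -0.0325, 0.0777]
eef_rot: [-0.674, 0.692, -0.186, 0.181]
contact_force: [-0.3, -0.2, -1.7]
gripper_width: 0.158
```

```bash
python3 - <<'E'
from h import *
from rig import bot,vision
s=bot.sense();print(s["eef_pos"],s["contact_force"],s["gripper_width"])
Rh=Rtool(YAW)
for q in [(-100,0,93),(-25,0,93),(-20,0,43)]:
    print(q,rel(s,tcp(H(*q),Rh),Rh))
for n in("side",):
    f=vision.grab_frame(n);a,b,c,d={"top":(150,300,200,400),"side":(120,330,180,400)}[n];cv2.imwrite(f"pics/{n}6.png",cv2.resize(f["frame"][a:b,c:d,::-1],None,fx=2.8,fy=2.8,interpolation=cv2.INTER_CUBIC))
E
```

```text
[ 0.45519407 -0.03246176  0.07772086] [-0.28610718 -0.22887277 -1.66871933] 0.15795907719245944
(-100, 0, 93) (array([-0.005,  0.012,  0.007]), array([-0.001,  0.   ,  0.002]))
(-25, 0, 93) (array([-0.003, -0.637,  0.382]), array([-0.001,  0.   ,  0.002]))
(-20, 0, 43) (array([-0.003, -0.43 ,  0.84 ]), array([-0.001,  0.   ,  0.002]))
```

View pics/side6.png

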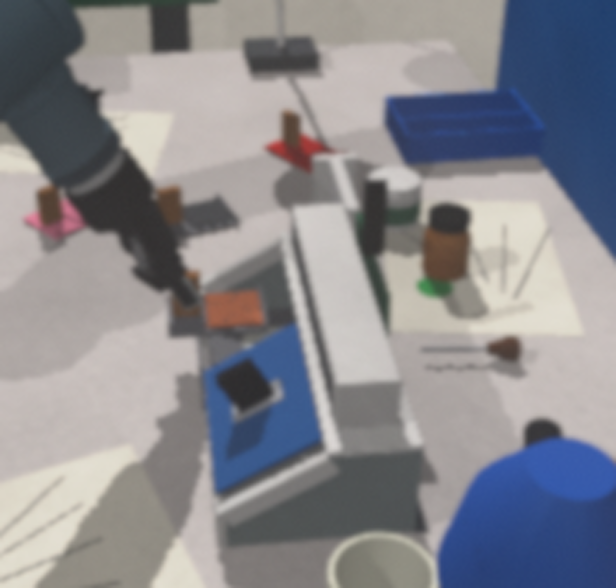

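Emit:
{"fn": "drive_tool", "kwargs": {
  "commands": [
    [0,-0.2,0.12,0,0,0],
    [0,-0.4,0.24,0,0,0],
    [0,-0.58,0.35,0,0,0],
    [0,-0.635,0.38,0,0,0],
    [0,-0.635,0.38,0,0,0],
    [0,-0.635,0.38,0,0,0]
  ]
}}

```text
time: 12.28
eef_pos: [0.5286, -0.0343, 0.0768]
eef_rot: [-0.674, 0.692, -0.186, 0.181]
contact_force: [-0.4, -0.1, -2.2]
gripper_width: 0.153
```

```bash
python3 - <<'E'
from h import *
from rig import bot,vision
s=bot.sense();print(s["eef_pos"],s["contact_force"],s["gripper_width"])
Rh=Rtool(YAW)
for q in [(-25,0,93),(-20,0,50),(-20,0,43)]:
    print(q,rel(s,tcp(H(*q),Rh),Rh))
for n in("side","top"):
    f=vision.grab_frame(n);a,b,c,d={"top":(150,300,200,400),"side":(120,330,180,400)}[n];cv2.imwrite(f"pics/{n}7.png",cv2.resize(f["frame"][a:b,c:d,::-1],None,fx=2.8,fy=2.8,interpolation=cv2.INTER_CUBIC))
E
```

```text
[ 0.52857009 -0.03430418  0.07684722] [-0.43805283 -0.10257142 -2.17302142] 0.15266950980638228
(-25, 0, 93) (array([-0.003, -0.007,  0.007]), array([-0.001,  0.   ,  0.002]))
(-20, 0, 50) (array([-0.003,  0.166,  0.404]), array([-0.001,  0.   ,  0.002]))
(-20, 0, 43) (array([-0.003,  0.201,  0.465]), array([-0.001,  0.   ,  0.002]))
```

View pics/side7.png

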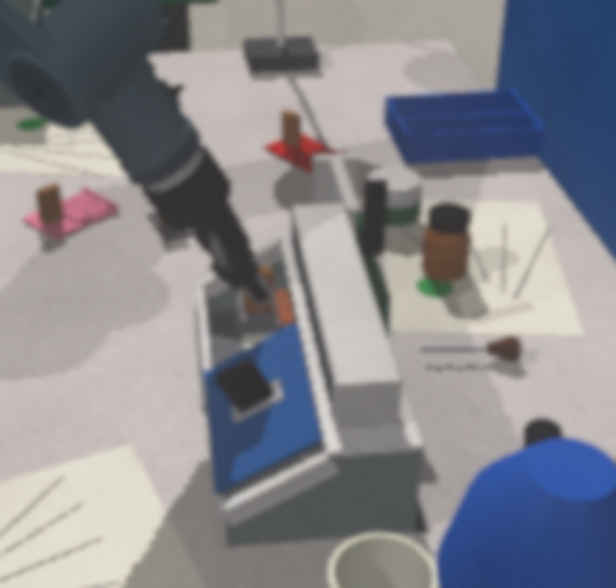

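View pics/top7.png

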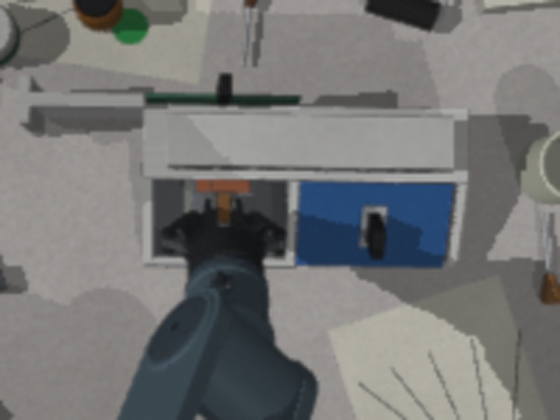

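Emit:
{"fn": "drive_tool", "kwargs": {
  "commands": [
    [0,0.04,0.12,0,0,0],
    [0,0.1,0.24,0,0,0],
    [0,0.14,0.34,0,0,0],
    [0,0.166,0.4,0,0,0],
    [0,0.166,0.4,0,0,0],
    [0,0.166,0.4,0,0,0]
  ]
}}

```text
time: 13.12
eef_pos: [0.5346, -0.0348, 0.0343]
eef_rot: [-0.674, 0.692, -0.186, 0.181]
contact_force: [-0.2, -0.3, -1.9]
gripper_width: 0.153
```

Emit:
{"fn": "drive_tool", "kwargs": {
  "commands": [
    [0,0.01,0.015,0,0,0],
    [0,0.015,0.03,0,0,0],
    [0,0.015,0.03,0,0,0]
  ]
}}

```text
time: 13.5
eef_pos: [0.5347, -0.0348, 0.0309]
eef_rot: [-0.674, 0.692, -0.186, 0.181]
contact_force: [-0.2, -0.2, -3.1]
gripper_width: 0.154
```

```bash
python3 - <<'E'
from h import *
from rig import bot,vision
s=bot.sense();print(s["eef_pos"],s["contact_force"],s["gripper_width"])
Rh=Rtool(YAW)
for q in [(-20,0,46),(-20,0,44),(-20,0,43)]:
    print(q,rel(s,tcp(H(*q),Rh),Rh))
E
```

```text
[ 0.53474475 -0.03477003  0.03092812] [-0.16954826 -0.21140614 -3.06159949] 0.15434822030222556
(-20, 0, 46) (array([-0.006,  0.009,  0.011]), array([-0.001, -0.   ,  0.001]))
(-20, 0, 44) (array([-0.006,  0.019,  0.028]), array([-0.001, -0.   ,  0.001]))
(-20, 0, 43) (array([-0.006,  0.024,  0.037]), array([-0.001, -0.   ,  0.001]))
```

Emit:
{"fn": "drive_tool", "kwargs": {
  "commands": [
    [0,0.008,0.013,0,0,0],
    [0,0.015,0.026,0,0,0],
    [0,0.015,0.026,0,0,0]
  ]
}}

```text
time: 13.88
eef_pos: [0.535, -0.0348, 0.0282]
eef_rot: [-0.674, 0.692, -0.187, 0.181]
contact_force: [-1.2, 0.4, 1.0]
gripper_width: 0.152
```

Emit:
{"fn": "drive_tool", "kwargs": {
  "commands": [
    [0,0.005,0.009,0,0,0],
    [0,0.005,0.009,0,0,0]
  ]
}}

```text
time: 14.12
eef_pos: [0.5356, -0.0349, 0.0281]
eef_rot: [-0.674, 0.691, -0.187, 0.181]
contact_force: [-8.2, 1.8, 13.3]
gripper_width: 0.155
```

Emit:
{"fn": "drive_tool", "kwargs": {
  "commands": [
    [0,0,0,0,0,0],
    [0,0,0,0,0,0],
    [0,0,0,0,0,0],
    [0,0,0,0,0,0]
  ],
  "hand": -0.2
}}

```text
time: 14.62
eef_pos: [0.5356, -0.0349, 0.028]
eef_rot: [-0.674, 0.691, -0.187, 0.181]
contact_force: [0.2, 0.0, -0.0]
gripper_width: 0.404
```

```bash
python3 - <<'E'
from h import *
from rig import bot,vision
s=bot.sense();print(s["eef_pos"],s["contact_force"],s["gripper_width"])
for n in("side","top"):
    f=vision.grab_frame(n);a,b,c,d={"top":(190,260,230,330),"side":(160,270,230,340)}[n];cv2.imwrite(f"pics/{n}8.png",cv2.resize(f["frame"][a:b,c:d,::-1],None,fx=5,fy=5,interpolation=cv2.INTER_CUBIC))
E
```

```text
[ 0.53555074 -0.03491101  0.02799446] [ 0.17368522  0.02104849 -0.02184629] 0.40416240485518895
```

View pics/side8.png

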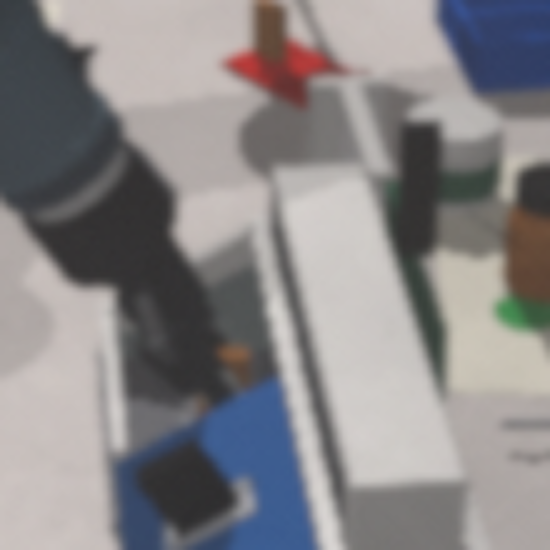

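View pics/top8.png

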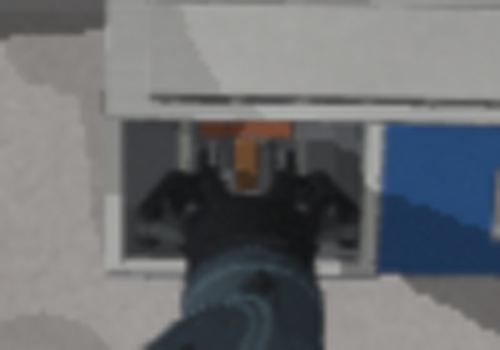

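Emit:
{"fn": "drive_tool", "kwargs": {
  "commands": [
    [0,0,-0.2,0,0,0],
    [0,0,-0.5,0,0,0],
    [0,0,-0.95,0,0,0],
    [0,0,-0.95,0,0,0],
    [0,0,-0.95,0,0,0]
  ]
}}

```text
time: 15.35
eef_pos: [0.4879, -0.0336, 0.11]
eef_rot: [-0.674, 0.691, -0.188, 0.182]
contact_force: [0.4, 0.2, -0.4]
gripper_width: 0.4
```

Emit:
{"fn": "drive_tool", "kwargs": {
  "commands": [
    [0,0.3,-0.8,0,0,0],
    [0,0.3,-0.8,0,0,0],
    [0,0.3,-0.8,0,0,0],
    [0,0.3,-0.8,0,0,0]
  ]
}}

```text
time: 15.85
eef_pos: [0.4218, -0.0317, 0.1629]
eef_rot: [-0.674, 0.692, -0.187, 0.181]
contact_force: [-0.5, -0.7, -0.7]
gripper_width: 0.398
```

```bash
python3 - <<'E'
from h import *
from rig import bot,vision
s=bot.sense();print(s["eef_pos"],s["contact_force"],s["gripper_width"])
Rh=Rtool(YAW)
f=vision.grab_frame("top");pickle.dump(f,open("top9.pkl","wb"))
cv2.imwrite(f"pics/top9.png",cv2.resize(f["frame"][190:265,230:380,::-1],None,fx=5,fy=5,interpolation=cv2.INTER_CUBIC))
n=np.array([-.5,0,.866]);m=np.array([-40,0,71])
for y in(-163,):
  for h in (150,33):
    p=m+n*h; p[1]=y;print(p,tcp(H(*p),Rh),rel(s,tcp(H(*p),Rh),Rh))
E
```

```text
[ 0.42178755 -0.03171422  0.1629438 ] [-0.47471109 -0.70406264 -0.65078441] 0.39753626693823907
[-115.  -163.   200.9] [ 0.43498991 -0.19449072  0.18444552] (array([ 1.624, -0.259, -0.097]), array([-0.002,  0.   ,  0.001]))
[ -56.5   -163.      99.578] [ 0.4934671  -0.19612413  0.08312352] (array([ 1.624, -0.255,  1.073]), array([-0.002,  0.   ,  0.001]))
```

View pics/top9.png

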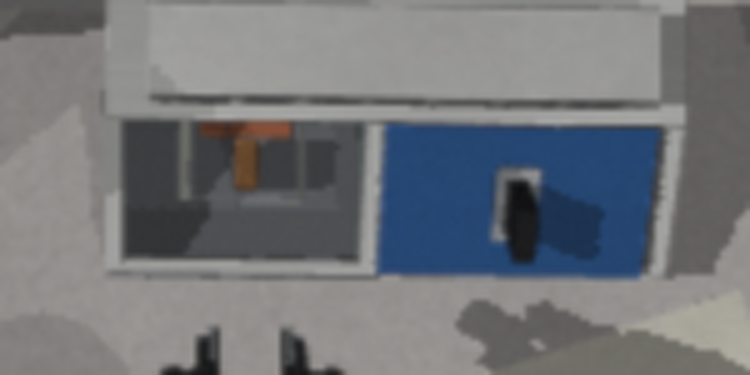

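```bash
python3 - <<'E'
from h import *
f=pickle.load(open("top9.pkl","rb"));P=cloud(f);fr=f["frame"].astype(int)
c,s=np.cos(YAW),np.sin(YAW)
def inv(p): d=np.asarray(p)-O;return (np.array([c*d[0]+s*d[1],-s*d[0]+c*d[1],d[2]])*1000).round(1)
for u,v,z,n in [(521,215,.113,"ogrip top"),(246,165,.06,"copper handle top mid?"),(246,141,.06,"handle far"),(246,189,.06,"handle near")]:
    print(n,inv(ray(f,230+(u+.5)/5-.5,190+(v+.5)/5-.5,z)))
m=np.zeros(fr.shape[:2],bool);m[216:230,275:284]=1
q=P[m&(P[...,2]>.05)];print("handle top",len(q),inv(q.mean(0)),inv(q.min(0)),inv(q.max(0)))
E
```

```text
ogrip top [ -50.7 -164.   113. ]
copper handle top mid? [-20.4  -1.5  60. ]
handle far [-5.5 -1.3 60. ]
handle near [-35.3  -1.7  60. ]
handle top 49 [-19.8  -1.9  60.2] [-34.   -8.9  53.7] [-6.2  4.7 66.3]
```

Emit:
{"fn": "drive_tool", "kwargs": {
  "commands": [
    [0.4,-0.1,-0.05,0,0,0],
    [0.82,-0.13,-0.05,0,0,0],
    [0.82,-0.13,-0.05,0,0,0]
  ],
  "hand": 0.4
}}

```text
time: 16.27
eef_pos: [0.4285, -0.1164, 0.1727]
eef_rot: [-0.672, 0.693, -0.186, 0.181]
contact_force: [1.1, -0.9, 0.7]
gripper_width: 0.697
```

Emit:
{"fn": "drive_tool", "kwargs": {
  "commands": [
    [0.4,-0.1,-0.05,0,0,0],
    [0.82,-0.13,-0.05,0,0,0],
    [0.82,-0.13,-0.05,0,0,0],
    [0.82,-0.13,-0.05,0,0,0]
  ]
}}

```text
time: 16.77
eef_pos: [0.4345, -0.1969, 0.1818]
eef_rot: [-0.672, 0.694, -0.184, 0.181]
contact_force: [-0.9, -0.0, -0.2]
gripper_width: 0.698
```

```bash
python3 - <<'E'
from h import *
from rig import bot,vision
s=bot.sense();print(s["eef_pos"],s["contact_force"],s["gripper_width"])
Rh=Rtool(YAW)
for n in("side","top"):
    f=vision.grab_frame(n);a,b,c,d={"top":(190,275,270,380),"side":(180,300,220,340)}[n];cv2.imwrite(f"pics/{n}10.png",cv2.resize(f["frame"][a:b,c:d,::-1],None,fx=4.5,fy=4.5,interpolation=cv2.INTER_CUBIC))
n=np.array([-.5,0,.866]);m=np.array([-40,0,71])
for y in(-164,):
  for h in (150,33):
    p=m+n*h; p[1]=y;print(p,rel(s,tcp(H(*p),Rh),Rh))
E
```

```text
[ 0.43447027 -0.19694587  0.18180091] [-0.86342698 -0.00443548 -0.15669256] 0.6984790127050329
[-115.  -164.   200.9] (array([-0.015, -0.017, -0.021]), array([ 0.001,  0.002, -0.003]))
[ -56.5   -164.      99.578] (array([-0.011, -0.019,  1.149]), array([ 0.001,  0.002, -0.003]))
```

View pics/side10.png

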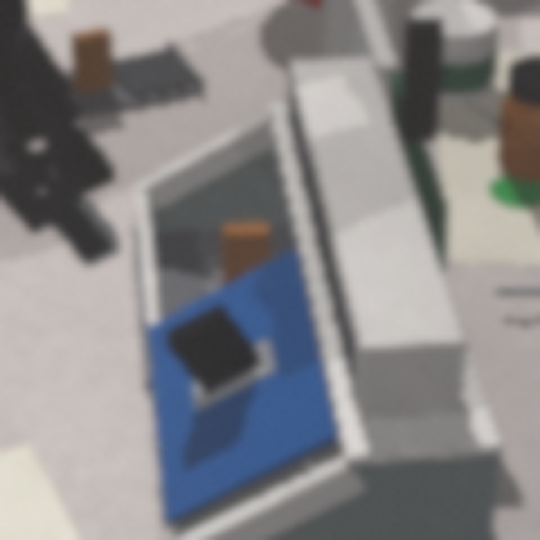

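View pics/top10.png

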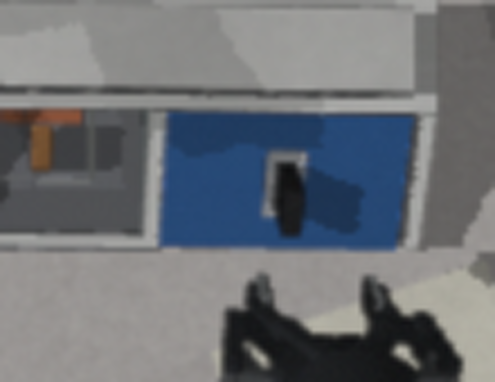

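Emit:
{"fn": "drive_tool", "kwargs": {
  "commands": [
    [-0.01,-0.01,0.3,0,0,0],
    [-0.01,-0.01,0.6,0,0,0],
    [-0.01,-0.015,0.9,0,0,0],
    [-0.01,-0.015,0.9,0,0,0],
    [-0.01,-0.015,0.9,0,0,0]
  ]
}}

```text
time: 17.5
eef_pos: [0.4809, -0.1961, 0.1057]
eef_rot: [-0.673, 0.693, -0.184, 0.181]
contact_force: [0.6, 0.8, 0.1]
gripper_width: 0.7
```

Emit:
{"fn": "drive_tool", "kwargs": {
  "commands": [
    [0,0,0.12,0,0,0],
    [0,0,0.23,0,0,0],
    [0,0,0.23,0,0,0],
    [0,0,0.23,0,0,0]
  ]
}}

```text
time: 18.0
eef_pos: [0.4924, -0.1963, 0.0857]
eef_rot: [-0.673, 0.693, -0.184, 0.181]
contact_force: [-0.5, 0.5, 0.2]
gripper_width: 0.697
```

```bash
python3 - <<'E'
from h import *
from rig import bot,vision
s=bot.sense();print(s["eef_pos"],s["contact_force"],s["gripper_width"])
Rh=Rtool(YAW)
for n in("side","top"):
    f=vision.grab_frame(n);a,b,c,d={"top":(190,275,270,380),"side":(180,300,220,340)}[n];cv2.imwrite(f"pics/{n}11.png",cv2.resize(f["frame"][a:b,c:d,::-1],None,fx=4.5,fy=4.5,interpolation=cv2.INTER_CUBIC))
p=[-56.5,-164,99.6];print(p,rel(s,tcp(H(*p),Rh),Rh))
E
```

```text
[ 0.49235076 -0.1962815   0.08566497] [-0.54405372  0.46044285  0.20668684] 0.6966054942769198
[-56.5, -164, 99.6] (array([0.008, 0.003, 0.027]), array([ 0.   ,  0.002, -0.001]))
```

View pics/side11.png

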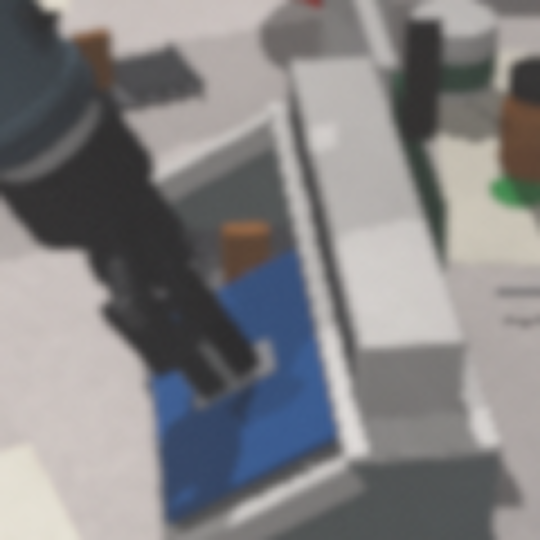

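View pics/top11.png

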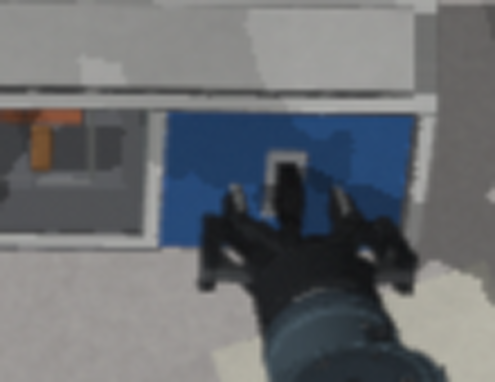

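Grip centred between fingers. Close.

Emit:
{"fn": "drive_tool", "kwargs": {
  "commands": [
    [0,0,0,0,0,0],
    [0,0,0,0,0,0],
    [0,0,0,0,0,0],
    [0,0,0,0,0,0],
    [0,0,0,0,0,0],
    [0,0,0,0,0,0]
  ],
  "hand": -1
}}

```text
time: 18.85
eef_pos: [0.4924, -0.1968, 0.0862]
eef_rot: [-0.673, 0.693, -0.185, 0.181]
contact_force: [-5.1, 0.2, 5.8]
gripper_width: 0.154
```

Emit:
{"fn": "drive_tool", "kwargs": {
  "commands": [
    [-0.1,0,0,0,0,0],
    [-0.2,0,0,0,0,0],
    [-0.3,0,0,0,0,0],
    [-0.4,0,0,0,0,0],
    [-0.5,0,0,0,0,0],
    [-0.5,0,0,0,0,0]
  ]
}}

```text
time: 19.6
eef_pos: [0.4938, -0.1452, 0.0862]
eef_rot: [-0.674, 0.692, -0.184, 0.182]
contact_force: [-0.0, 2.3, 0.9]
gripper_width: 0.153
```

```bash
python3 - <<'E'
from h import *
from rig import bot,vision
s=bot.sense();print(s["eef_pos"],s["contact_force"],s["gripper_width"])
Rh=Rtool(YAW)
p=[-56.5,0,99.6];print(p,rel(s,tcp(H(*p),Rh),Rh))
f=vision.grab_frame("top");a,b,c,d=190,275,250,380;cv2.imwrite(f"pics/top12.png",cv2.resize(f["frame"][a:b,c:d,::-1],None,fx=4.5,fy=4.5,interpolation=cv2.INTER_CUBIC))
E
```

```text
[ 0.49375822 -0.14523837  0.08623566] [-0.02487722  2.28446669  0.88091554] 0.15310292220437738
[-56.5, 0, 99.6] (array([-1.121,  0.006,  0.037]), array([ 0.   ,  0.003, -0.   ]))
```

View pics/top12.png

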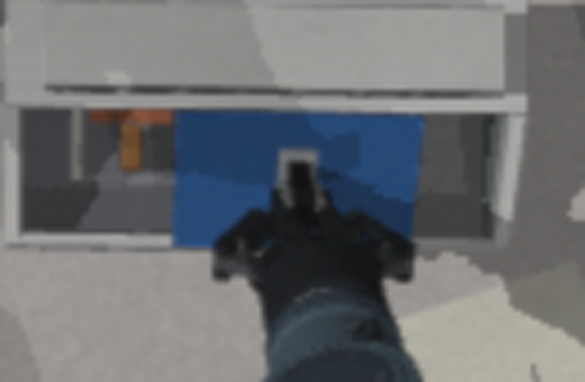

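Door slides well. Continue to shut.

Emit:
{"fn": "drive_tool", "kwargs": {
  "commands": [
    [-0.12,0,0,0,0,0],
    [-0.24,0,0,0,0,0],
    [-0.36,0,0,0,0,0],
    [-0.48,0,0,0,0,0],
    [-0.6,0,0,0,0,0],
    [-0.7,0,0,0,0,0],
    [-0.8,0,0,0,0,0],
    [-0.9,0,0,0,0,0],
    [-0.9,0,0,0,0,0]
  ]
}}

```text
time: 20.78
eef_pos: [0.4962, -0.0541, 0.0863]
eef_rot: [-0.674, 0.692, -0.184, 0.182]
contact_force: [10.4, 0.6, -11.0]
gripper_width: 0.155
```

Emit:
{"fn": "drive_tool", "kwargs": {
  "commands": [
    [-0.06,0,0,0,0,0],
    [-0.12,0,0,0,0,0],
    [-0.18,0,0,0,0,0],
    [-0.22,0,0,0,0,0],
    [-0.22,0,0,0,0,0]
  ]
}}

```text
time: 21.4
eef_pos: [0.4968, -0.0312, 0.0863]
eef_rot: [-0.674, 0.692, -0.183, 0.182]
contact_force: [8.9, 0.6, -10.7]
gripper_width: 0.152
```

```bash
python3 - <<'E'
from h import *
from rig import bot,vision
s=bot.sense();print(s["eef_pos"],s["contact_force"],s["gripper_width"])
Rh=Rtool(YAW)
p=[-56.5,0,99.6];print(p,rel(s,tcp(H(*p),Rh),Rh))
f=vision.grab_frame("top");a,b,c,d=190,275,240,380;cv2.imwrite(f"pics/top13.png",cv2.resize(f["frame"][a:b,c:d,::-1],None,fx=4.5,fy=4.5,interpolation=cv2.INTER_CUBIC))
E
```

```text
[ 0.49677823 -0.03124415  0.08629942] [  8.9054417    0.607057   -10.66681175] 0.15165091047843227
[-56.5, 0, 99.6] (array([0.019, 0.005, 0.034]), array([0.   , 0.004, 0.   ]))
```

View pics/top13.png

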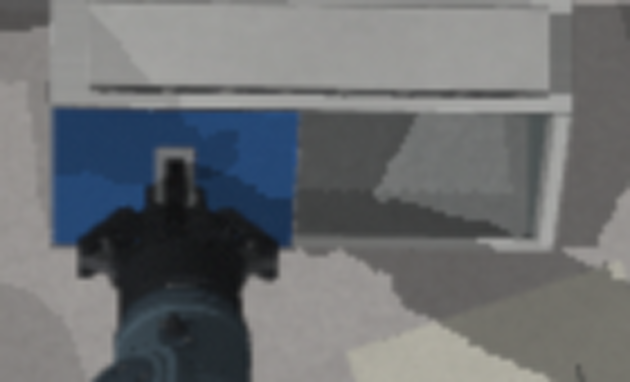

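Emit:
{"fn": "drive_tool", "kwargs": {
  "commands": [
    [-0.03,0,0,0,0,0],
    [-0.04,0,0,0,0,0],
    [-0.04,0,0,0,0,0]
  ]
}}

```text
time: 21.82
eef_pos: [0.4969, -0.0311, 0.0863]
eef_rot: [-0.673, 0.692, -0.187, 0.18]
contact_force: [-7.5, -28.6, -7.4]
gripper_width: 0.147
```

Emit:
{"fn": "drive_tool", "kwargs": {
  "commands": [
    [0,0,0,0,0,0],
    [0,0,0,0,0,0]
  ]
}}

```text
time: 22.08
eef_pos: [0.4969, -0.0313, 0.0863]
eef_rot: [-0.673, 0.692, -0.187, 0.18]
contact_force: [0.1, -8.8, -3.4]
gripper_width: 0.154
```

Emit:
{"fn": "drive_tool", "kwargs": {
  "commands": [
    [0,0,0,0,0,0],
    [0,0,0,0,0,0],
    [0,0,0,0,0,0],
    [0,0,0,0,0,0]
  ],
  "hand": 0.2
}}

```text
time: 22.58
eef_pos: [0.4969, -0.031, 0.0864]
eef_rot: [-0.673, 0.692, -0.187, 0.18]
contact_force: [-0.3, 0.7, 0.4]
gripper_width: 0.598
```

Emit:
{"fn": "drive_tool", "kwargs": {
  "commands": [
    [0,0,-0.3,0,0,0],
    [0,0,-0.7,0,0,0],
    [0,0,-0.95,0,0,0],
    [0,0,-0.95,0,0,0]
  ]
}}

```text
time: 23.08
eef_pos: [0.4502, -0.0301, 0.1707]
eef_rot: [-0.673, 0.692, -0.189, 0.181]
contact_force: [0.5, 0.2, 0.7]
gripper_width: 0.602
```

Emit:
{"fn": "drive_tool", "kwargs": {
  "commands": [
    [0,-0.4,-0.8,0,0,0],
    [0,-0.4,-0.8,0,0,0],
    [0,-0.4,-0.8,0,0,0]
  ]
}}

```text
time: 23.45
eef_pos: [0.4458, -0.0302, 0.2619]
eef_rot: [-0.673, 0.691, -0.191, 0.181]
contact_force: [-0.6, -0.5, -0.6]
gripper_width: 0.602
```

```bash
python3 - <<'E'
from h import *
from rig import bot,vision
s=bot.sense();print(s["eef_pos"],s["contact_force"],s["gripper_width"],s["joint_pos"])
for n in("side","top"):
    f=vision.grab_frame(n);pickle.dump(f,open(n+"14.pkl","wb"));a,b,c,d={"top":(165,275,240,380),"side":(160,300,220,340)}[n];cv2.imwrite(f"pics/{n}14.png",cv2.resize(f["frame"][a:b,c:d,::-1],None,fx=4,fy=4,interpolation=cv2.INTER_CUBIC))
Rd=Rtool(YAW,0)
for p in [(91,0,280),(91,0,180)]: print(tcp(H(*p),Rd),rel(s,tcp(H(*p),Rd),Rd))
E
```

```text
[ 0.44577514 -0.0301513   0.26193074] [-0.5894446  -0.47843404 -0.58836958] 0.6023730631896544 [-0.51016878 -0.58686174  2.26818934  0.27880252  0.99414788  0.99058529]
[ 0.63596452 -0.03704087  0.261     ] (array([ 0.014, -1.634,  0.975]), array([-0.339, -0.004,  0.001]))
[ 0.63596452 -0.03704087  0.161     ] (array([ 0.008, -1.126,  1.837]), array([-0.339, -0.004,  0.001]))
```

View pics/top14.png

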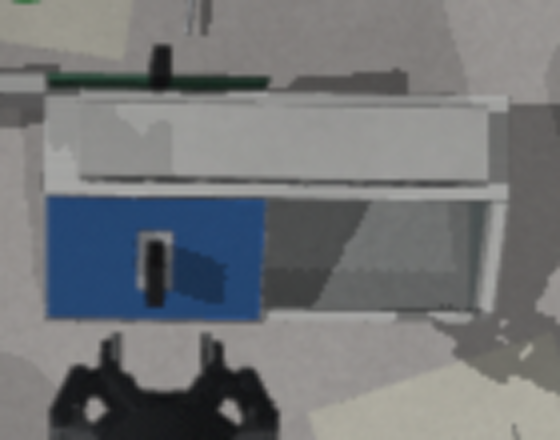

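View pics/side14.png

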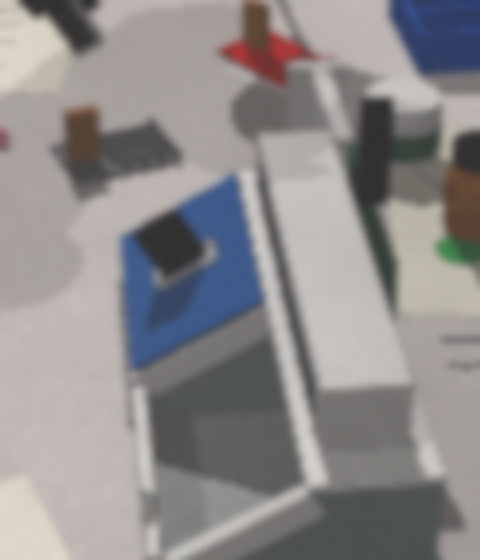

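Emit:
{"fn": "drive_tool", "kwargs": {
  "commands": [
    [0,-0.35,-0.3,-0.11,0,0],
    [0,-0.8,-0.3,-0.22,0,0],
    [0,-0.9,-0.3,-0.339,-0.004,0],
    [0,-0.9,-0.3,-0.339,-0.004,0],
    [0,-0.9,-0.3,-0.339,-0.004,0]
  ],
  "hand": 0.4
}}

```text
time: 24.18
eef_pos: [0.5059, -0.0303, 0.3266]
eef_rot: [-0.698, 0.716, 0.004, -0.001]
contact_force: [-0.9, 0.1, -0.3]
gripper_width: 0.7
```

```bash
python3 - <<'E'
from h import *
from rig import bot,vision
s=bot.sense();print(s["eef_pos"],s["contact_force"],s["gripper_width"],s["joint_pos"])
Rd=Rtool(YAW,0)
for p in [(91,0,280),(91,0,180)]: print(tcp(H(*p),Rd),rel(s,tcp(H(*p),Rd),Rd))
E
```

```text
[ 0.50591358 -0.03032854  0.32662851] [-0.86642548  0.14563067 -0.29782377] 0.700018431798014 [-0.29565896 -0.03426265  1.64471023  0.00186849  1.54022757  1.30142211]
[ 0.63596452 -0.03704087  0.261     ] (array([ 0.036, -1.307,  0.645]), array([0.005, 0.003, 0.001]))
[ 0.63596452 -0.03704087  0.161     ] (array([ 0.04 , -1.315,  1.645]), array([0.005, 0.003, 0.001]))
```

Emit:
{"fn": "drive_tool", "kwargs": {
  "commands": [
    [0.02,-0.4,0.2,0.005,0.003,0],
    [0.03,-0.8,0.4,0.005,0.003,0],
    [0.03,-0.8,0.4,0.005,0.003,0]
  ]
}}

```text
time: 24.55
eef_pos: [0.5844, -0.0351, 0.2835]
eef_rot: [-0.698, 0.716, 0.001, -0.001]
contact_force: [-0.4, 1.2, -0.0]
gripper_width: 0.7
```

Emit:
{"fn": "drive_tool", "kwargs": {
  "commands": [
    [0,-0.3,0.1,0,0,0],
    [0,-0.51,0.2,0,0,0],
    [0,-0.51,0.2,0,0,0],
    [0,-0.51,0.2,0,0,0]
  ]
}}

```text
time: 25.05
eef_pos: [0.6342, -0.0364, 0.265]
eef_rot: [-0.698, 0.716, 0.0, -0.0]
contact_force: [-0.1, 0.9, 0.1]
gripper_width: 0.701
```

```bash
python3 - <<'E'
from h import *
from rig import bot,vision
s=bot.sense();print(s["eef_pos"],s["contact_force"],s["gripper_width"])
Rd=Rtool(YAW,0)
for n in("side","top"):
    f=vision.grab_frame(n);a,b,c,d={"top":(130,275,220,380),"side":(100,300,220,380)}[n];cv2.imwrite(f"pics/{n}15.png",cv2.resize(f["frame"][a:b,c:d,::-1],None,fx=3,fy=3,interpolation=cv2.INTER_CUBIC))
for p in [(91,0,180)]: print(tcp(H(*p),Rd),rel(s,tcp(H(*p),Rd),Rd))
E
```

```text
[ 0.63423351 -0.03644325  0.26503697] [-0.14149282  0.88600583  0.08918764] 0.7012582375091152
[ 0.63596452 -0.03704087  0.161     ] (array([ 0.006, -0.018,  1.04 ]), array([0.001, 0.   , 0.001]))
```

View pics/side15.png

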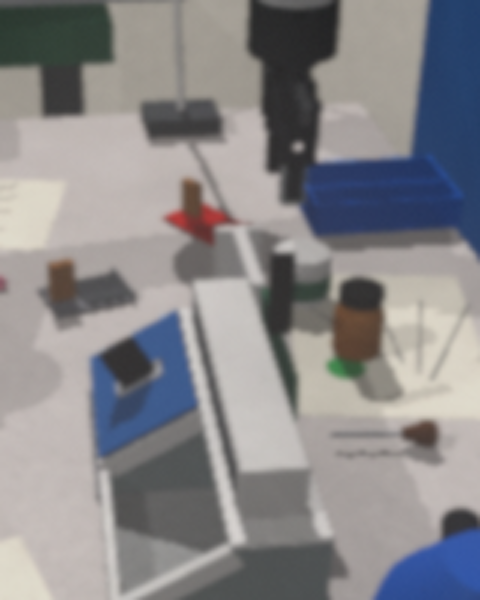

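View pics/top15.png

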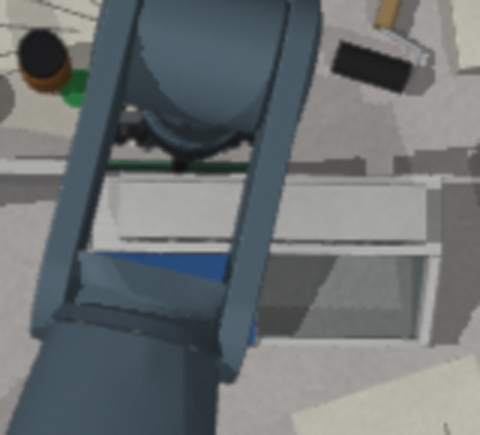

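Emit:
{"fn": "drive_tool", "kwargs": {
  "commands": [
    [0,-0.015,0.25,0,0,0],
    [0,-0.015,0.5,0,0,0],
    [0,-0.015,0.75,0,0,0],
    [0,-0.015,0.98,0,0,0],
    [0,-0.015,0.98,0,0,0],
    [0,-0.015,0.98,0,0,0]
  ]
}}

```text
time: 25.9
eef_pos: [0.6365, -0.0366, 0.1686]
eef_rot: [-0.698, 0.716, -0.001, 0.0]
contact_force: [0.8, 0.6, 0.1]
gripper_width: 0.696
```

Emit:
{"fn": "drive_tool", "kwargs": {
  "commands": [
    [0,0,0,0,0,0],
    [0,0,0,0,0,0],
    [0,0,0,0,0,0],
    [0,0,0,0,0,0],
    [0,0,0,0,0,0],
    [0,0,0,0,0,0]
  ],
  "hand": -1
}}

```text
time: 26.65
eef_pos: [0.637, -0.0366, 0.1696]
eef_rot: [-0.698, 0.716, -0.001, 0.001]
contact_force: [-1.9, 0.9, 6.4]
gripper_width: 0.152
```

Emit:
{"fn": "drive_tool", "kwargs": {
  "commands": [
    [0.1,0,0,0,0,0],
    [0.2,0,0,0,0,0],
    [0.3,0,0,0,0,0],
    [0.4,0,0,0,0,0],
    [0.5,0,0,0,0,0],
    [0.5,0,0,0,0,0]
  ]
}}

```text
time: 27.4
eef_pos: [0.6356, -0.0883, 0.1697]
eef_rot: [-0.697, 0.717, -0.001, 0.0]
contact_force: [-0.2, -1.7, 1.7]
gripper_width: 0.155
```

```bash
python3 - <<'E'
from h import *
from rig import bot,vision
s=bot.sense();print(s["eef_pos"],s["contact_force"],s["gripper_width"])
Rd=Rtool(YAW,0)
for n in("side",):
    f=vision.grab_frame(n);a,b,c,d={"top":(130,275,220,380),"side":(100,300,220,380)}[n];cv2.imwrite(f"pics/{n}16.png",cv2.resize(f["frame"][a:b,c:d,::-1],None,fx=3,fy=3,interpolation=cv2.INTER_CUBIC))
for p in [(91,-170,187)]: print(tcp(H(*p),Rd),rel(s,tcp(H(*p),Rd),Rd))
E
```

```text
[ 0.6356139  -0.08827823  0.1696804 ] [-0.16108036 -1.66491125  1.65916868] 0.15483881053965629
[ 0.63121784 -0.20697459  0.168     ] (array([1.188, 0.011, 0.019]), array([-0.002, -0.001,  0.   ]))
```

View pics/side16.png

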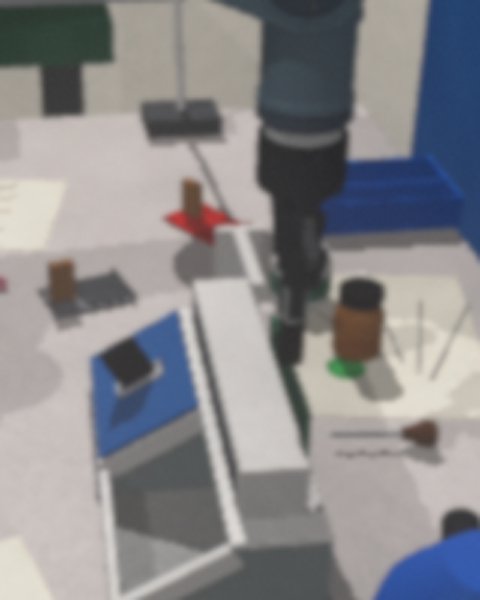

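Emit:
{"fn": "drive_tool", "kwargs": {
  "commands": [
    [0.12,0,0,0,0,0],
    [0.24,0,0,0,0,0],
    [0.36,0,0,0,0,0],
    [0.48,0,0,0,0,0],
    [0.6,0,0,0,0,0],
    [0.72,0,0,0,0,0],
    [0.84,0,0,0,0,0],
    [0.95,0,0,0,0,0],
    [0.95,0,0,0,0,0]
  ]
}}

```text
time: 28.58
eef_pos: [0.633, -0.1844, 0.1697]
eef_rot: [-0.697, 0.717, -0.002, 0.0]
contact_force: [2.5, -2.4, -0.9]
gripper_width: 0.151
```

Emit:
{"fn": "drive_tool", "kwargs": {
  "commands": [
    [0.06,0,0,0,0,0],
    [0.12,0,0,0,0,0],
    [0.18,0,0,0,0,0],
    [0.22,0,0,0,0,0],
    [0.22,0,0,0,0,0]
  ]
}}

```text
time: 29.2
eef_pos: [0.6324, -0.2051, 0.1697]
eef_rot: [-0.697, 0.717, -0.001, 0.001]
contact_force: [2.0, 5.7, 1.3]
gripper_width: 0.157
```

Emit:
{"fn": "drive_tool", "kwargs": {
  "commands": [
    [0,0,0,0,0,0],
    [0,0,0,0,0,0],
    [0,0,0,0,0,0],
    [0,0,0,0,0,0]
  ],
  "hand": 0.2
}}

```text
time: 29.7
eef_pos: [0.6323, -0.2055, 0.1697]
eef_rot: [-0.697, 0.717, -0.001, 0.001]
contact_force: [-0.2, -0.3, 0.3]
gripper_width: 0.599
```

Emit:
{"fn": "drive_tool", "kwargs": {
  "commands": [
    [0,0,-0.3,0,0,0],
    [0,0,-0.8,0,0,0],
    [0,0,-1,0,0,0],
    [0,0,-1,0,0,0]
  ]
}}

```text
time: 30.2
eef_pos: [0.6329, -0.2059, 0.2715]
eef_rot: [-0.697, 0.717, -0.003, 0.001]
contact_force: [-0.2, 0.5, -0.7]
gripper_width: 0.602
```

Emit:
{"fn": "drive_tool", "kwargs": {
  "commands": [
    [0.4,0.9,-0.6,0,0,0],
    [0.4,0.9,-0.6,0,0,0],
    [0.4,0.9,-0.6,0,0,0],
    [0.4,0.9,-0.6,0,0,0]
  ]
}}

```text
time: 30.7
eef_pos: [0.541, -0.2427, 0.329]
eef_rot: [-0.697, 0.717, -0.001, 0.001]
contact_force: [-0.1, 0.8, -1.3]
gripper_width: 0.597
```

Emit:
{"fn": "drive_tool", "kwargs": {
  "commands": [
    [0.9,0.9,0,0,0,0],
    [0.9,0.9,0,0,0,0],
    [0.9,0.9,0,0,0,0],
    [0.9,0.9,0,0,0,0]
  ]
}}

```text
time: 31.2
eef_pos: [0.4488, -0.3294, 0.3271]
eef_rot: [-0.697, 0.717, -0.0, 0.002]
contact_force: [0.5, -0.1, -0.2]
gripper_width: 0.6
```

```bash
python3 - <<'E'
from h import *
from rig import bot,vision
s=bot.sense();print(s["time"],s["eef_pos"],s["contact_force"],s["gripper_width"])
for n in("side","top"):
    f=vision.grab_frame(n);pickle.dump(f,open(n+"17.pkl","wb"));cv2.imwrite(f"pics/{n}17.png",cv2.resize(f["frame"][:,:,::-1],(800,600),interpolation=cv2.INTER_CUBIC))
E
```

```text
31.2 [ 0.44884605 -0.32941102  0.32710124] [ 0.48980658 -0.13445296 -0.20434907] 0.6000902147112034
```

View pics/side17.png

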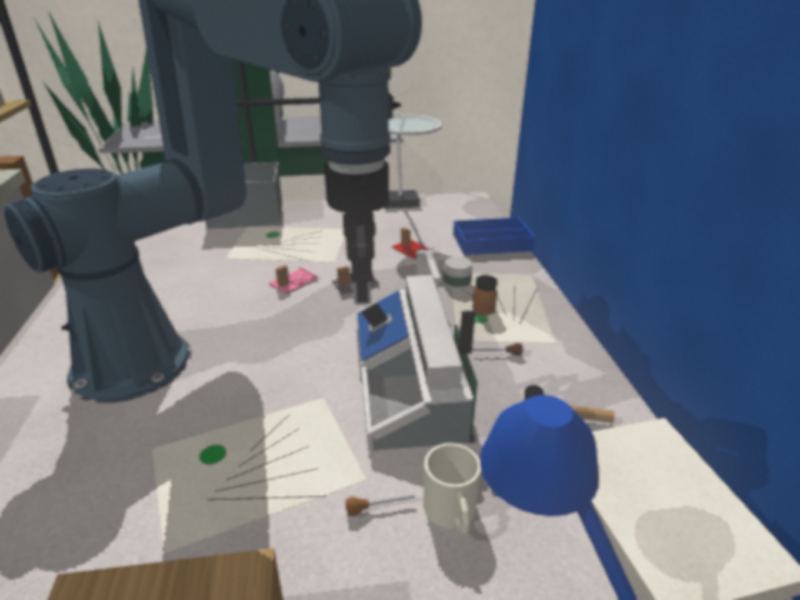

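View pics/top17.png

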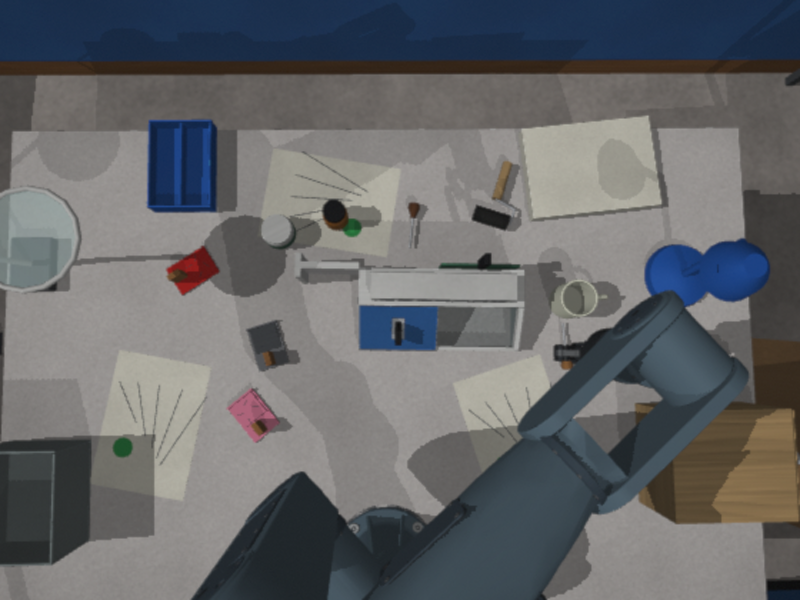

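```bash
python3 - <<'E'
from h import *
f=pickle.load(open("top17.pkl","rb"));P=cloud(f);V,U=np.mgrid[0:420,0:560]
c,s=np.cos(YAW),np.sin(YAW)
def inv(p): d=np.asarray(p)-O;return (np.array([c*d[0]+s*d[1],-s*d[0]+c*d[1],d[2]])*1000).round(1)
g=(U>325)&(U<355)&(V>165)&(V<195)&(P[...,2]>.185);print("igrip",g.sum(),inv(P[g].mean(0)))
g=(U>265)&(U<292)&(V>215)&(V<245)&(P[...,2]>.108);print("ogrip",g.sum(),inv(P[g].mean(0)))
f2=pickle.load(open("top0.pkl","rb"));d=cv2.absdiff(f["frame"],f2["frame"]).max(-1)
print("steel/ink/jar/graver/brayer diffs",[int((d[a:b,c0:e]>60).sum()) for a,b,c0,e in[(222,260,170,205),(148,178,180,210),(136,165,222,247),(138,175,283,297),(110,165,328,365)]])
cv2.imwrite("pics/z.png",cv2.resize(np.hstack([f2["frame"][180:265,370:430],f["frame"][180:265,370:430]])[:,:,::-1],None,fx=5,fy=5))
E
```

```text
igrip 52 [  90.3 -167.4  200. ]
ogrip 47 [-57.9   1.3 115.3]
steel/ink/jar/graver/brayer diffs [0, 0, 0, 0, 0]
```

View pics/z.png

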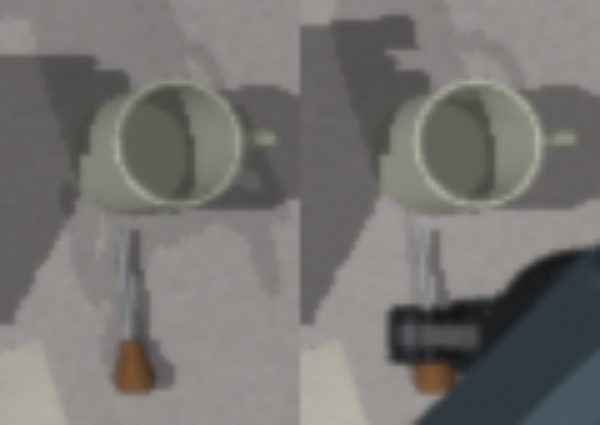

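All clear: outer door shut, inner door open by about 168 mm, bystanders unmoved, arm free. Handing in.

```bash
python3 - <<'E'
from rig import order,bot
print(order.hand_in(),bot.sense()["time"])
E
```

```text
the job is handed in; nothing more can be done
the job is handed in; nothing more can be done
```

I passed the copper plate through the dust lock and handed the job in at about 31 s. The hand-in gave no verdict.

**What I did**
- Gripped the copper carrier with the gripper tilted 30°, carried it level over the sill and lowered it until I felt the chamber floor. Then I let go.
- Slid the blue outer door shut against its end stop.
- Only after that, slid the green inner door open and moved the arm clear.

**Last checks**
- **Copper carrier:** its handle stood at hatch x ≈ -20 mm, y ≈ -2 mm, square on the white mark, with the handle towards the outer door. I measured this after letting go. With the outer door shut I could not see it again.
- **Outer door:** its grip was within about 1 mm of the shut position.
- **Inner door:** its grip was at y ≈ -167 mm, so about 167 of 170 mm open.
- **Bystanders:** the steel-plate carrier, ink tin, jar, brayer and the graver on the clean side showed no change in the top view. The mug was in the same place by eye. The gripper partly hid the graver at the right, but what I could see of it had not moved.
- **Robot:** contact force was near zero and the gripper was in the air.

No check failed. The only disagreement was early on: single measurements of the hatch yaw ranged from -0.9° to -2.4°. I used -1.6°, and the grasps and door slides matched it.

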